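Nest three test-cell pans on one hook

TASK

Hang the three steel pans nested on the one hook, largest first, then the medium, then the small, each with its sleeve over the bar and its open side towards the hook's tip. Slide the large pan back until it has itself pushed the plate on the hook fully in before you bring the next, then push each following pan back until its sleeve butts against the one behind; push by feel, never harder than 25 N. Leave all three hanging freely on the bar behind the upturned tip, and do not disturb the carrier, the fuses and the boot.

Things in the scene. Friction and masses are not known exactly. Their poses are not given: they have to be found in the camera images.
- hook_bar (a point): Root of the hook: the point on the axis of its round bar where it leaves the upright of the grey stand, 170 mm above the bench. The bar, 10 mm thick, runs level from here along this frame's -x (roughly towards the robot) for 132 mm, then rises to the tip. y across the bar, z up. The upright (x+ side) ends 6 mm above the bar's axis.
- hook_tip (a point): Centre of the round end (10 mm thick) of the upturned tip of the bar, 140 mm from the root along -x and 6 mm above the bar's axis; so the tip's top is 11 mm above the bar's axis and it reaches 145 mm from the root.
- hook: The whole fixed stand with bar, collar and push plate; origin on the bench straight below the root of the hook, same axes. Its base plate under the bar is 160 x 130 x 12 mm high.
- plate (a joint): Travel of the push plate (m): 0 as found, 0.006 hard end. An upright aluminium plate across the bar, 32 mm wide, from 8 mm above to 19 below the bar's axis, on a collar clamped on the bar. A sleeve pushes it towards the upright; it yields at about 6 N and stays where left. The collar's place is not measured: the untouched plate's face is 18 to 42 mm from the root; find it by feel.
- pan_large_grip (a point): Centre of the black upright grip of the large pan: 14 mm along pan x, 12 along pan y, 42 high, standing on the sleeve. Pan axes: x from its open front to its closed back, y across, z up. The pan stands on the bench on its lower wall, grip up, this point 151 mm above its underside.
- pan_large_eye (a point): Centre of the large pan's sleeve (eye), 36 mm straight below the grip's centre: a rectangular tube along pan x, 26 mm long, outside 23 wide and 30 high, bore 15 wide and 22 high; the grip's foot is 15 mm above this point. The pan below reaches from 27 mm on the x- side to 17 mm on the x+ side of this point.
- pan_large: The large steel pan, open at its x- side, 120 mm wide (y), 93 high, 44 deep (x), walls 3 mm, with a sleeve and a black grip above. Origin at the centre of its underside, 115 mm below the sleeve's centre and 5 mm on its x- side; its top wall is 22 mm below the sleeve's centre.
- pan_medium_grip (a point): Centre of the black upright grip of the medium pan: 14 mm along pan x, 12 along pan y, 42 high, standing on the sleeve. Pan axes: x from its open front to its closed back, y across, z up. The pan stands on the bench on its lower wall, grip up, this point 141 mm above its underside.
- pan_medium_eye (a point): Centre of the medium pan's sleeve (eye), 36 mm straight below the grip's centre: a rectangular tube along pan x, 26 mm long, outside 23 wide and 30 high, bore 15 wide and 22 high; the grip's foot is 15 mm above this point. The pan below reaches from 27 mm on the x- side to 17 mm on the x+ side of this point.
- pan_medium: The medium steel pan, open at its x- side, 100 mm wide (y), 74 high, 44 deep (x), walls 3 mm, with a sleeve and a black grip above. Origin at the centre of its underside, 105 mm below the sleeve's centre and 5 mm on its x- side; its top wall is 31 mm below the sleeve's centre.
- pan_small_grip (a point): Centre of the black upright grip of the small pan: 14 mm along pan x, 12 along pan y, 42 high, standing on the sleeve. Pan axes: x from its open front to its closed back, y across, z up. The pan stands on the bench on its lower wall, grip up, this point 131 mm above its underside.
- pan_small_eye (a point): Centre of the small pan's sleeve (eye), 36 mm straight below the grip's centre: a rectangular tube along pan x, 26 mm long, outside 23 wide and 30 high, bore 15 wide and 22 high; the grip's foot is 15 mm above this point. The pan below reaches from 27 mm on the x- side to 17 mm on the x+ side of this point.
- pan_small: The small steel pan, open at its x- side, 80 mm wide (y), 55 high, 44 deep (x), walls 3 mm, with a sleeve and a black grip above. Origin at the centre of its underside, 95 mm below the sleeve's centre and 5 mm on its x- side; its top wall is 40 mm below the sleeve's centre.
- carrier: Bystander: orange open fuse holder carrier, 75 x 45 x 30 mm high, origin under its centre.
- fuse_a: Bystander: silver-capped ceramic fuse standing upright, 21 mm thick, 50 high, origin under its centre.
- fuse_b: Bystander: the second fuse, the same.
- boot: Bystander: black rubber boot, a cone-like cap 36 mm wide and 36 high, origin under its centre.
Mind the look-alikes: they are no part of the job. What is shaped like the pan_large but pink is not meant.

How it is judged:
On the way, in this order (a step that is already met when the one before it is completed fails the run):
1. the large pan's sleeve is over the bar while the plate is not yet pushed in (x of pan_large_eye in the frame of hook_bar between -0.13 and -0.01 m and y of pan_large_eye in the frame of hook_bar between -0.007 and 0.007 m and z of pan_large_eye in the frame of hook_bar between -0.013 and 0.013 m and value of joint plate below 0.002 m).
2. the large pan on the bar has pushed the plate fully in (over 4.5 mm) (x of pan_large_eye in the frame of hook_bar between -0.13 and -0.01 m and y of pan_large_eye in the frame of hook_bar between -0.007 and 0.007 m and z of pan_large_eye in the frame of hook_bar between -0.013 and 0.013 m and value of joint plate above 0.0045 m), for 0.1 s.
3. the medium pan hangs on the bar, its sleeve against the large one's (x of pan_large_eye in the frame of hook_bar between -0.13 and -0.01 m and y of pan_large_eye in the frame of hook_bar between -0.006 and 0.006 m and z of pan_large_eye in the frame of hook_bar between -0.011 and -0.002 m and x of pan_medium_eye in the frame of hook_bar between -0.13 and -0.01 m and y of pan_medium_eye in the frame of hook_bar between -0.007 and 0.007 m and z of pan_medium_eye in the frame of hook_bar between -0.013 and 0.013 m and x of pan_large_eye in the frame of pan_medium_eye above 0.02 m and x of pan_medium_eye in the frame of pan_large_eye between -0.029 and -0.024 m), for 0.1 s.
4. the small pan hangs on the bar, its sleeve against the medium one's (x of pan_medium_eye in the frame of hook_bar between -0.13 and -0.01 m and y of pan_medium_eye in the frame of hook_bar between -0.006 and 0.006 m and z of pan_medium_eye in the frame of hook_bar between -0.011 and -0.002 m and x of pan_small_eye in the frame of hook_bar between -0.13 and -0.01 m and y of pan_small_eye in the frame of hook_bar between -0.007 and 0.007 m and z of pan_small_eye in the frame of hook_bar between -0.013 and 0.013 m and x of pan_medium_eye in the frame of pan_small_eye above 0.02 m and x of pan_small_eye in the frame of pan_medium_eye between -0.029 and -0.024 m), for 0.1 s.
At the end, for the whole second after the job is handed in: All three pans hang at rest by their sleeves on the bar behind its tip (roof of the bore on the bar within about 4 mm), large, medium, small from the upright outwards, open sides to the tip, sleeve centres 24 to 29 mm apart, and the plate is still pushed in over 4.5 of its 6 mm (x of pan_large_eye in the frame of hook_bar between -0.13 and -0.01 m and y of pan_large_eye in the frame of hook_bar between -0.006 and 0.006 m and z of pan_large_eye in the frame of hook_bar between -0.011 and -0.002 m and linear speed of each of pan_large, pan_medium, pan_small below 0.02 m/s and x of pan_medium_eye in the frame of hook_bar between -0.13 and -0.01 m and y of pan_medium_eye in the frame of hook_bar between -0.006 and 0.006 m and z of pan_medium_eye in the frame of hook_bar between -0.011 and -0.002 m and x of pan_small_eye in the frame of hook_bar between -0.13 and -0.01 m and y of pan_small_eye in the frame of hook_bar between -0.006 and 0.006 m and z of pan_small_eye in the frame of hook_bar between -0.011 and -0.002 m and x of pan_large_eye in the frame of pan_medium_eye above 0.02 m and x of pan_medium_eye in the frame of pan_large_eye between -0.029 and -0.024 m and x of pan_medium_eye in the frame of pan_small_eye above 0.02 m and x of pan_small_eye in the frame of pan_medium_eye between -0.029 and -0.024 m and value of joint plate above 0.0045 m); the robot touches nothing.
It fails at once if a pan is pushed against the plate or the pan behind it with more than 25 N (contact force between pan_large and plate above 25 N or contact force between pan_medium and pan_large above 25 N or contact force between pan_small and pan_medium above 25 N).
It fails at once if a pan is slammed or forced on the hook (over 60 N) (contact force between any of pan_large, pan_medium, pan_small and hook above 60 N).
It fails at once if a bystander (carrier, fuse, boot) is moved by more than 15 mm (distance of any of carrier, fuse_a, fuse_b, boot from where it was at the start of the episode above 0.015 m).
It also fails if it takes over 72 s, if anything falls off the work surface, if the arm or the gripper's body presses on something with over 40 N, if the wrist force passes 120 N, or if a joint passes its speed limit or range.

ROBOT

A 7-joint arm with a two-finger parallel gripper is mounted at the origin on the work surface. World frame = base frame: x ahead of the robot, y to its left, z up, the work surface at z = 0. Lengths are in m, angles in rad, forces in N, time in s.
With the tool pointing down it reaches from about 0.4 to 0.9 m from the base axis. Payload 5.6 kg.
Tool frame: the origin (TCP) lies on the centre line of the jaws, within the pads' length; the fingertips stand 25 mm ahead of it and the grasp point (between the pads) lies 6 mm ahead of it (manip.nose_length is the distance from the TCP to the fingertips, in m); z points along the fingers, x is the direction in which the jaws open and shut, and the axes are right-handed (so a half turn about z gives the same grasp; the last joint's range is limited). The gripper opens to 92 mm and grips with 3 to 60 N. Pads are 20 mm wide; open, the fingers measure 128 mm over their backs; the gripper's body (75 mm by 189 mm) begins 69 mm behind the grasp point.
Start: joints at [-1.326, 0.468, -0.012, 1.603, 0.006, 1.071, -0.056], TCP at [0.185, 0.623, 0.202] pointing down, gripper open.
Joint ranges: [-2.53, 2.53], [-0.31, 2.02], [-1.57, 1.55], [0.28, 2.44], [-1.29, 4.43], [0.15, 1.84], [-2.92, 2.92]. Speed limits (rad/s): [2.57, 2.57, 3.14, 3.14, 3.14, 3.14, 3.14].

INTERFACE

Orientations are given as a rotation vector (axis times angle).
In Python, from workcell import status, vision, order, manip gives the robot as it stands.
- The arm moves only by the tool drive_tool, never from a script. Its arguments are lists of equal length, an entry for each row: "xyz": the shift along the tool's x, y, z each as a share of 0.1 m, from -1 to 1, a list of three; "roll": the turn about the tool's z as a share of 180 degrees, from -1 to 1. In form: {"xyz": [[x, y, z], ...], "roll": [roll, ...]}. A call has 1 to 12 rows; each row is the pose to reach, as a shift and turn from the pose commanded when the call began, along the tool's axes at that moment, turning the shorter way round; what a row does not reach only later rows make up. A row lasts 1/10 s, in which the tool goes at most 50 mm and 8.59 degrees, less where a joint would pass 70% of its speed; a pose out of reach is approached as far as the arm can. A call with a number of a shift or a turn outside -1 to 1 is refused whole. A call with a gripper value outside its range is refused whole. "fingers" is the closure, from 0 (fully open) to 1 (shut), set as the call begins (left out, the last holds). The fingers move at their own pace and stop on an object; "grip_force" is the grip in N (left out, the last holds). Time passes only in rows, so rows that repeat a pose let the fingers close. It gives the time, the measured TCP pose, the force and the opening at its end, in the units of the state.
- status.observe(): the state, without advancing time (a new reading comes with each control period).
- vision.capture(name): name is "side" or "top" or "wrist"; returns (picture, depth): 480x640x3 uint8, red, green, blue; 480x640 float32, m along the optical axis (not along the pixel's ray), 0 where there is no reading.
- vision.camera_info(name): a dict with "K" (3x3 intrinsics, pixels), "k1" (the pictures are not rectified: a ray, as slopes to the right and down, at radius r is drawn at 1 + k1 r^2 times it, then the intrinsics apply), "origin" and "attitude" of the camera in the world; the wrist camera has in their place "T_tool_cam" (4x4, takes a point from camera to tool coordinates, whose origin is the TCP and whose axes are the tool frame's). Camera axes: x right, y down, z forward; pixel columns grow to the right and rows downward; lengths in m; the calibration is good to about 2 mm. A picture is of the moment at which its call begins: read the wrist's pose just before it. camera_info takes no time and is no camera call.
- order.hand_in(): hands the job in, once; it reports no verdict.
The state is a dict: "time": time; "qpos": joint angles; "joint_vel": joint speeds; "joint_torque": joint torques, N m; "eef_pos": TCP position; "orientation": TCP orientation; "ft_force": force on the tool from outside, world axes, zero at the start; "torque": the same for the moment, N m; "opening": finger opening in m.
Only numpy, scipy, OpenCV 4.12 (cv2) and the standard library are available. Lean on these libraries where they do the work, as an engineer would, in place of code of your own. Each camera call takes 0.05 s, during which the arm holds its last target.

## Working session

There is one attempt and no reset: what is moved stays moved. The work goes in short steps, Python scripts to look and compute and a tool call to move; the robot and the scene stay as the last step left them, time stands still between calls to the robot, and variables do not carry over. Pictures are saved under pics/ and viewed, and the job is handed in when it is done.

Besides the shell and the picture viewer there is one more tool, called as name(argument=value, ...) on one line, values as JSON. drive_tool: Moves the arm, as the interface text tells. Its arguments: {"type":"object","properties":{"xyz":{"type":"array"},"roll":{"type":"array"},"fingers":{"type":"number"},"grip_force":{"type":"number"}},"required":["xyz","roll"]}

```bash
ls; mkdir -p pics
cat > h.py <<'E'
import numpy as np, cv2
from scipy.spatial.transform import Rotation as R
from workcell import status, vision, order, manip
def snap(name, tag):
    s=status.observe()
    im,d=vision.capture(name)
    cv2.imwrite(f'pics/{tag}.png',im[:,:,::-1]); np.savez(f'pics/{tag}.npz',im=im,d=d,p=s['eef_pos'],o=s['orientation'])
    return im,d,s
def campose(name,s=None):
    c=vision.camera_info(name)
    if name=='wrist':
        T=np.eye(4);T[:3,:3]=R.from_rotvec(s['orientation']).as_matrix();T[:3,3]=s['eef_pos']
        T=T@np.array(c['T_tool_cam']);return c,T[:3,:3],T[:3,3]
    a=np.array(c['attitude'])
    Rm=a if a.shape==(3,3) else R.from_rotvec(a).as_matrix()
    return c,Rm,np.array(c['origin'])
def rays(c,uv):
    K=np.array(c['K']);uv=np.asarray(uv,float).reshape(-1,1,2)
    xd=((uv[:,0,:]-[K[0,2],K[1,2]])/[K[0,0],K[1,1]])
    xu=xd.copy()
    for _ in range(20): xu=xd/(1+c['k1']*(xu**2).sum(1,keepdims=True))
    return np.c_[xu,np.ones(len(xu))]
def onplane(name,uv,z,s=None):
    c,Rm,o=campose(name,s);r=rays(c,uv)@Rm.T
    return o+r*((z-o[2])/r[:,2])[:,None]
def cloud(name,d,s=None):
    c,Rm,o=campose(name,s)
    v,u=np.mgrid[0:480,0:640];r=rays(c,np.c_[u.ravel(),v.ravel()])
    P=(r*d.reshape(-1,1))@Rm.T+o
    P[d.ravel()==0]=np.nan
    return P.reshape(480,640,3)
def proj(name,P,s=None):
    c,Rm,o=campose(name,s);q=(np.atleast_2d(P)-o)@Rm
    x=q[:,:2]/q[:,2:];x=x*(1+c['k1']*(x**2).sum(1,keepdims=True));K=np.array(c['K'])
    return x*[K[0,0],K[1,1]]+[K[0,2],K[1,2]]
E
python3 - <<'E'
from h import *
print(status.observe(), manip.nose_length)
for n in('side','top','wrist'):
    print(n,vision.camera_info(n)); snap(n,n+'0')
print([x for x in dir(manip) if x[0]!='_'])
E
```

```text
pics
{'time': 0.0, 'qpos': array([-1.32600594,  0.46836693, -0.01158285,  1.60359088,  0.00599904,
        1.07138181, -0.05630645]), 'joint_vel': array([-0.00173209, -0.00078253,  0.00055762,  0.00056103,  0.00033333,
        0.00012212, -0.00141427]), 'joint_torque': array([ 4.92301342e-05, -5.20562518e+01, -1.23644300e-02, -2.43759173e+01,
       -5.65609778e-02,  1.70148723e-02,  1.67018534e-04]), 'eef_pos': array([0.18440649, 0.62268535, 0.20116055]), 'orientation': array([ 2.51621691e+00,  1.87914439e+00, -2.02756092e-03]), 'ft_force': array([-0.76288293,  0.30064696,  0.31690499]), 'torque': array([ 0.00663361, -0.00934002, -0.02112579]), 'opening': 0.0916785934421081} 0.025
side {'K': array([[438.2330953 ,   0.        , 315.61261451],
       [  0.        , 438.2330953 , 245.22305088],
       [  0.        ,   0.        ,   1.        ]]), 'k1': -0.036703135191465626, 'origin': array([0.41207551, 0.68304092, 1.00334131]), 'attitude': array([-0.28045138,  2.84269248, -1.09512939])}
top {'K': array([[546.2333831 ,   0.        , 330.23729622],
       [  0.        , 546.2333831 , 235.21990151],
       [  0.        ,   0.        ,   1.        ]]), 'k1': -0.09024173781589677, 'origin': array([ 0.49299809, -0.07637279,  1.19664366]), 'attitude': array([-2.19128131,  2.16202187, -0.08829873])}
wrist {'K': array([[428.11194651,   0.        , 314.26555969],
       [  0.        , 428.11194651, 234.86503666],
       [  0.        ,   0.        ,   1.        ]]), 'k1': -0.0024983213162294267, 'T_tool_cam': array([[ 9.99998694e-01,  3.63481187e-04, -1.57461339e-03,
        -1.71134957e-04],
       [ 4.19004513e-05,  9.68217015e-01,  2.50111595e-01,
        -7.01609141e-02],
       [ 1.61547834e-03, -2.50111334e-01,  9.68215736e-01,
        -1.82443583e-01],
       [ 0.00000000e+00,  0.00000000e+00,  0.00000000e+00,
         1.00000000e+00]])}
['PlanningError', 'nose_length']
```

View pics/side0.png

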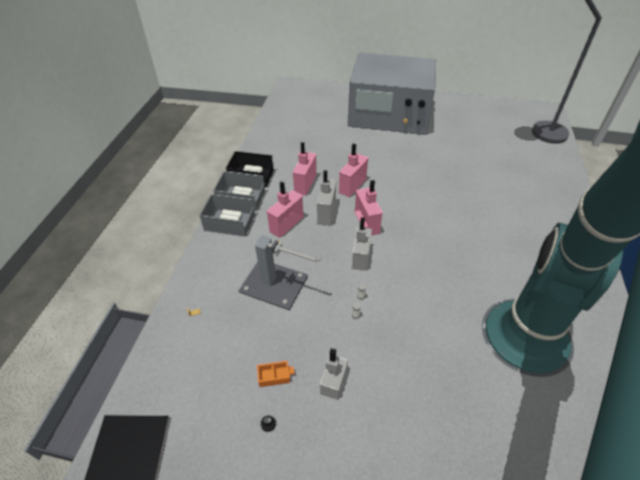

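View pics/top0.png

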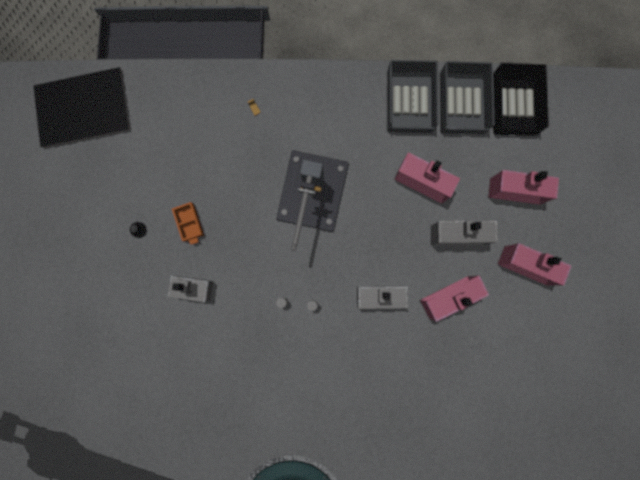

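Run:
```python
from h import *
for n in('side','top'):
    d=np.load(f'pics/{n}0.npz')
    P=cloud(n,d['d'])
    z=P[...,2]
    print(n,campose(n)[2],campose(n)[1][:,2], np.isnan(z).mean())
    # height map image
    q=np.clip(np.nan_to_num(z)/0.25*255,0,255).astype(np.uint8)
    cv2.imwrite(f'pics/{n}_h.png',cv2.applyColorMap(q,cv2.COLORMAP_JET))
```

```text
side [0.41207551 0.68304092 1.00334131] [ 0.14197338 -0.65660654 -0.74075057] 0.004039713541666667
top [ 0.49299809 -0.07637279  1.19664366] [ 0.0842683   0.00387268 -0.99643558] 0.0038671875
```

Run:
```python
import cv2,numpy as np
s=cv2.imread('pics/side0.png');t=cv2.imread('pics/top0.png')
def c(im,x0,x1,y0,y1,k,n): cv2.imwrite(n,np.clip(cv2.resize(im[y0:y1,x0:x1],None,fx=k,fy=k,interpolation=cv2.INTER_CUBIC)*1.6,0,255).astype(np.uint8))
c(s,180,400,130,330,3.6,'pics/s1.png');c(s,240,400,260,440,3.3,'pics/s2.png')
c(t,120,320,140,330,3,'pics/t2.png')
c(t,340,600,140,340,3,'pics/t1.png')
```

```text
(no output)
```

View pics/s1.png

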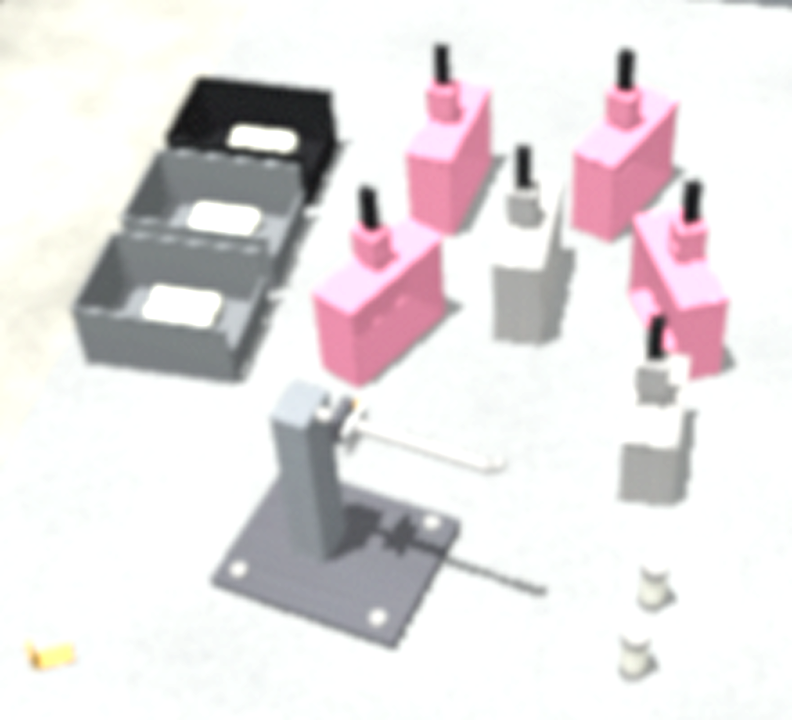

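View pics/t1.png

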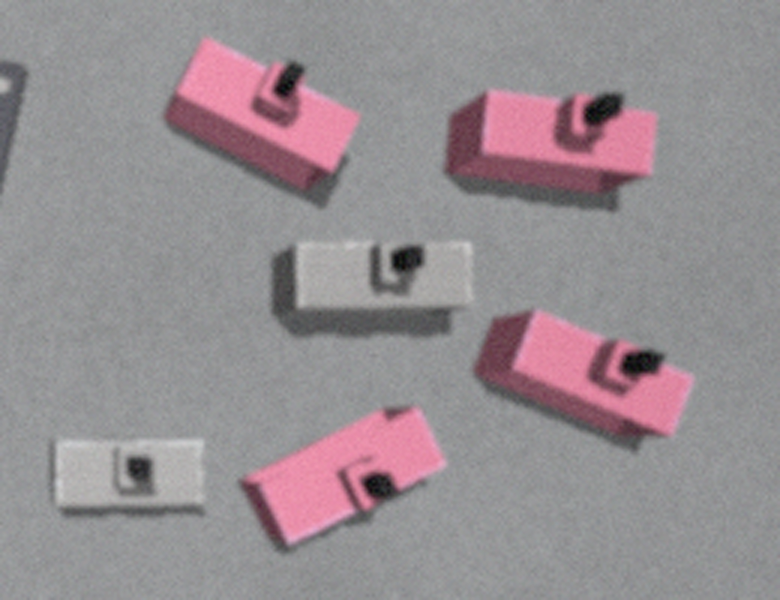

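View pics/t2.png

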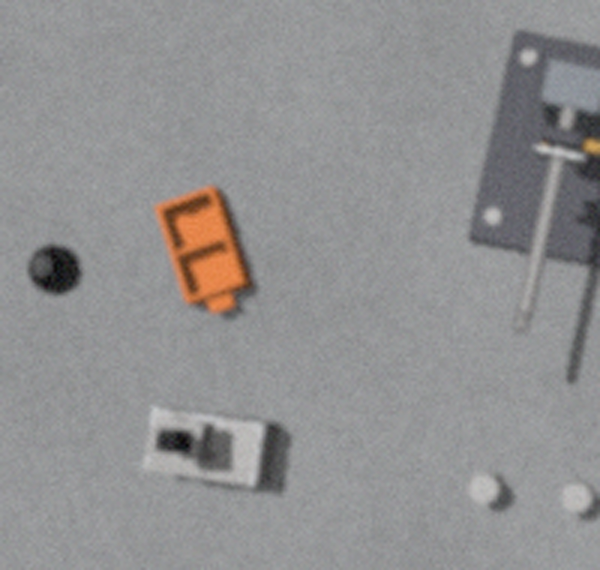

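View pics/s2.png

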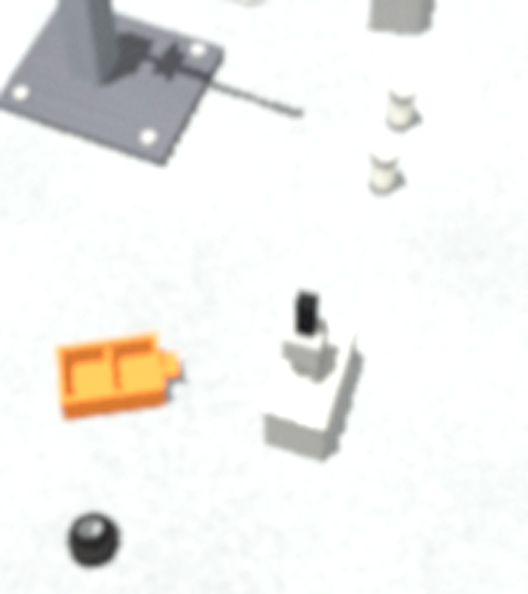

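```bash
cat > m.py <<'E'
from h import *
d=np.load('pics/top0.npz');P=cloud('top',d['d']);im=d['im'].astype(int)
d2=np.load('pics/side0.npz');P2=cloud('side',d2['d']);im2=d2['im'].astype(int)
print('bench z top', np.nanmedian(P[360:400,300:400,2]),'side',np.nanmedian(P2[330:400,380:420,2]))
for nm,(u,v),h,w in(('large',(468,232),.093,.12),('medium',(383,298),.074,.1),('small',(189,289),.055,.08)):
    Q=P[v-35:v+35,u-45:u+45].reshape(-1,3);C=im[v-35:v+35,u-45:u+45].reshape(-1,3)
    sat=C.max(1)-C.min(1)
    m=(abs(Q[:,2]-h)<.008)&(sat<40)
    from cv2 import minAreaRect
    A=Q[m][:,:2]
    r=cv2.minAreaRect((A*1000).astype(np.float32));print(nm,'top z',np.median(Q[m][:,2]),m.sum(),'rect',r)
    e=Q[:,2]>h+.012
    for z0,z1 in((h+.012,h+.05),(h+.05,h+.12)):
        e=(Q[:,2]>z0)&(Q[:,2]<z1)
        if e.sum(): print('  ',z0,e.sum(),np.median(Q[e],0),Q[e].min(0),Q[e].max(0))
E
python3 m.py
```

```text
bench z top -0.0012867821545791136 side 0.0016148707630435633
large top z 0.09139626761736086 1068 rect ((603.7669067382812, -374.3462219238281), (166.70046997070312, 95.71424865722656), 75.10863494873047)
   0.105 145 [ 0.60019393 -0.34608727  0.12764956] [ 0.58990128 -0.36561914  0.10543157] [ 0.61555205 -0.34021801  0.14291776]
   0.14300000000000002 77 [ 0.60267461 -0.35012607  0.16909233] [ 0.59594875 -0.35948799  0.14340445] [ 0.60931765 -0.34638716  0.17336837]
medium top z 0.07262277886701707 881 rect ((461.60052490234375, -201.88853454589844), (43.12766647338867, 138.9635009765625), 0.6875797510147095)
   0.086 131 [ 0.46685711 -0.17732542  0.11803664] [ 0.45196147 -0.26910001  0.08755759] [ 0.47959029 -0.16961967  0.12267546]
   0.124 56 [ 0.46679145 -0.18001511  0.15944263] [ 0.46028831 -0.18708167  0.13454015] [ 0.47252363 -0.17513548  0.16567771]
small top z 0.05447541488934915 574 rect ((474.33636474609375, 226.24526977539062), (82.37149047851562, 44.43894958496094), 82.9865493774414)
   0.067 52 [0.47915736 0.21397155 0.09156854] [0.46487431 0.21173198 0.06895541] [0.49308936 0.23115548 0.10485473]
   0.10500000000000001 181 [0.47940268 0.22048181 0.11344782] [0.46523094 0.21159625 0.10501423] [0.49298025 0.23564654 0.15510188]
```

```bash
cat > m.py <<'E'
from h import *
d=np.load('pics/top0.npz');P=cloud('top',d['d']);im=d['im'].astype(int)
sat=im.max(2)-im.min(2)
for nm,(u,v),h in(('large',(468,232),.093),('medium',(383,298),.074),('small',(189,289),.055)):
    m=((abs(P[...,2]-h)<.008)&(sat<30)).astype(np.uint8)
    n,l,st,ce=cv2.connectedComponentsWithStats(m)
    best=[i for i in range(1,n) if st[i,0]<=u<=st[i,0]+st[i,2] and st[i,1]<=v<=st[i,1]+st[i,3]]
    best=max(best,key=lambda i:st[i,4])
    A=P[l==best]
    # boundary pixel -> plane z=h for sharper
    cn,_=cv2.findContours((l==best).astype(np.uint8),cv2.RETR_EXTERNAL,cv2.CHAIN_APPROX_NONE)
    cn=max(cn,key=len)
    W=onplane('top',cn[:,0,:],h)[:,:2]
    r=cv2.minAreaRect((W*1000).astype(np.float32))
    r2=cv2.minAreaRect((A[:,:2]*1000).astype(np.float32))
    print(nm,st[best],'contour rect',np.round(r[0],1),np.round(r[1],1),round(r[2],2),'| cloud',np.round(r2[0],1),np.round(r2[1],1),round(r2[2],2))
    q=P[v-30:v+30,u-35:u+35];s=sat[v-30:v+30,u-35:u+35];b=im[v-30:v+30,u-35:u+35].max(2)
    e=(abs(q[...,2]-(h+{'large':.037,'medium':.046,'small':.055}[nm]))<.005)
    g=(q[...,2]>h+.06)
    for t,mm in(('sleeve top',e),('grip',g)):
        if mm.sum():
            print('  ',t,mm.sum(),np.round(q[mm].min(0),4),np.round(q[mm].max(0),4),'mid',np.round((q[mm].min(0)+q[mm].max(0))/2,4))
E
python3 m.py
```

```text
large [ 438  221   59   22 1059] contour rect [ 597.8 -351.2] [ 43.1 120.5] 0.73 | cloud [ 597.8 -351.8] [ 43.7 121.4] 0.87
   sleeve top 90 [ 0.5912 -0.3644  0.1251] [ 0.6156 -0.3402  0.1343] mid [ 0.6034 -0.3523  0.1297]
   grip 67 [ 0.596  -0.3595  0.1531] [ 0.6093 -0.3466  0.1734] mid [ 0.6027 -0.353   0.1632]
medium [359 287  49  22 875] contour rect [ 461.5 -181.8] [42.8 98.6] 0.66 | cloud [ 461.4 -182.1] [43.1 99.4] 0.69
   sleeve top 103 [ 0.4538 -0.1935  0.1152] [ 0.4796 -0.1696  0.1227] mid [ 0.4667 -0.1816  0.1189]
   grip 56 [ 0.4603 -0.1871  0.1345] [ 0.4725 -0.1751  0.1657] mid [ 0.4664 -0.1811  0.1501]
small [168 275  41  27 574] contour rect [474.3 225.7] [81.3 44.4] 83.01 | cloud [474.3 226.2] [82.4 44.4] 82.99
   sleeve top 93 [0.4652 0.2116 0.105 ] [0.493  0.2356 0.1137] mid [0.4791 0.2236 0.1094]
   grip 88 [0.4655 0.2145 0.1156] [0.4853 0.2312 0.1551] mid [0.4754 0.2229 0.1354]
```

Run:
```python
from h import *
d=np.load('pics/top0.npz');P=cloud('top',d['d']);im=d['im']
x0,x1,y0,y1=270,350,145,255
cv2.imwrite('pics/hook_t.png',cv2.convertScaleAbs(cv2.resize(im[y0:y1,x0:x1,::-1],None,fx=5.4,fy=5.4,interpolation=cv2.INTER_CUBIC),alpha=1.7))
z=P[...,2]
m=(z>.15)&(z<.19); m[:,:270]=0;m[:,350:]=0;m[:140]=0;m[270:]=0
vs,us=np.nonzero(m)
for v in range(y0,y1+6,3):
    uu=us[vs==v]
    if len(uu): print(v,uu.min(),uu.max(),np.round(np.median(P[v,uu],0),4))
for nm,(u,v) in dict(fa=(282,302),fb=(312,307)).items(): print(nm,onplane('top',[(u,v)],.05))
```

```text
160 303 308 [ 0.7224 -0.0234  0.175 ]
163 302 321 [ 0.7167 -0.035   0.1754]
166 301 322 [ 0.7111 -0.0349  0.1749]
169 301 322 [ 0.7051 -0.0351  0.1756]
172 300 321 [ 0.6991 -0.0334  0.1762]
175 301 321 [ 0.6937 -0.0343  0.1748]
178 307 320 [ 0.6892 -0.0388  0.1685]
181 306 311 [ 0.6824 -0.0297  0.1728]
184 301 313 [ 0.6749 -0.0277  0.1815]
187 301 319 [ 0.6697 -0.0332  0.1787]
190 298 320 [ 0.6653 -0.0309  0.1715]
193 304 314 [ 0.6592 -0.0308  0.1731]
196 303 307 [ 0.6532 -0.0238  0.1741]
199 302 307 [ 0.6476 -0.0228  0.1741]
202 302 306 [ 0.642  -0.0221  0.1732]
205 301 305 [ 0.6361 -0.0202  0.174 ]
208 300 305 [ 0.6307 -0.0192  0.172 ]
211 300 304 [ 0.6246 -0.0184  0.1745]
214 299 303 [ 0.6191 -0.0169  0.1727]
217 298 303 [ 0.613  -0.016   0.1755]
220 298 302 [ 0.6077 -0.0149  0.1725]
223 297 301 [ 0.6019 -0.0132  0.1735]
226 296 301 [ 0.5962 -0.0124  0.1729]
229 296 300 [ 0.5905 -0.0114  0.1734]
232 295 299 [ 0.5849 -0.0099  0.1723]
235 294 299 [ 0.5791 -0.0089  0.1736]
238 294 298 [ 0.5735 -0.0073  0.1727]
241 293 298 [ 0.5678 -0.0073  0.1728]
244 292 297 [ 0.5621 -0.0056  0.1737]
247 292 296 [ 0.5561 -0.0054  0.1794]
250 292 295 [ 0.5506 -0.0041  0.1772]
fa [[0.44857733 0.02698675 0.05      ]]
fb [[ 0.43912483 -0.03589396  0.05      ]]
```

View pics/hook_t.png

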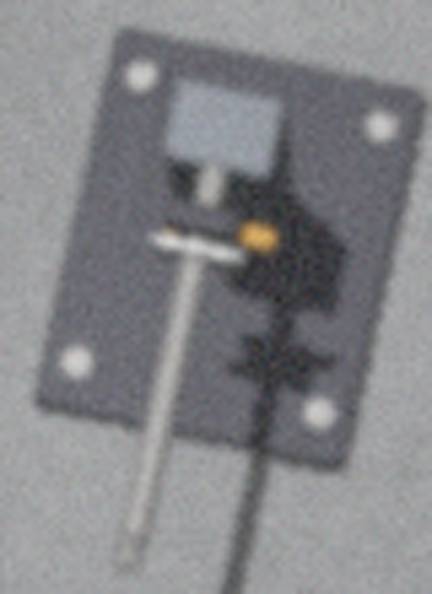

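drive_tool(xyz=[[-0.25,0.25,-0.25],[-0.5,0.5,-0.5],[-0.75,0.75,-0.75],[-1,1,-1],[-1,1,-1]], roll=[-0.04,-0.08,-0.096,-0.096,-0.096], fingers=0.5, grip_force=50)

```text
time: 0.65
eef_pos: [0.2565, 0.4967, 0.3061]
orientation: [-2.214, -2.229, -0.01]
ft_force: [-0.5, 0.8, -0.1]
opening: 0.0539
```

```bash
cat >> h.py <<'E'
def plan(xy,z,yaw_deg,show=True):
    """shift needed: TCP target, pan yaw -> tool x along pan +y (angle 90+yaw)"""
    s=status.observe();Rm=R.from_rotvec(s['orientation']).as_matrix()
    d=Rm.T@(np.array([xy[0],xy[1],z])-s['eef_pos'])/0.1
    psi=np.degrees(np.arctan2(Rm[1,0],Rm[0,0]))
    r=-((90+yaw_deg-psi+180)%360-180)/180
    if show: print('t %.2f'%s['time'],'tcp',np.round(s['eef_pos'],4),'psi %.2f'%psi,'tilt z',np.round(Rm[:,2],4),'F',np.round(s['ft_force'],1),'op %.4f'%s['opening']);print('shift',np.round(d,3),'roll %.4f'%r)
    return d,r
E
python3 - <<'E'
from h import *
plan((.603,-.352),.25,.8)
E
```

```text
t 0.65 tcp [0.2565 0.4967 0.3061] psi 90.38 tilt z [ 0.0044  0.0044 -1.    ] F [-0.5  0.8 -0.1] op 0.0539
shift [-8.512  3.406  0.538] roll -0.0023
```

drive_tool(xyz=[[-0.33,0.33,0],[-0.66,0.66,0],[-1,1,0]], roll=[0,0,-0.002], fingers=0.6)

```text
time: 0.95
eef_pos: [0.3535, 0.3999, 0.3014]
orientation: [-2.196, -2.246, 0.001]
ft_force: [0.6, 0.6, -0.7]
opening: 0.0366
```

drive_tool(xyz=[[-0.33,0.33,0],[-0.66,0.66,0],[-1,1,0]], roll=[0,0,0])

```text
time: 1.25
eef_pos: [0.4559, 0.3018, 0.3014]
orientation: [-2.197, -2.245, 0.001]
ft_force: [0.4, 0.7, -0.6]
opening: 0.0362
```

drive_tool(xyz=[[-0.4,0.2,0],[-0.8,0.4,0],[-1,0.5,0]], roll=[0,0,0])

```text
time: 1.55
eef_pos: [0.5089, 0.1998, 0.3013]
orientation: [2.203, 2.238, -0.002]
ft_force: [0.0, 0.6, 0.2]
opening: 0.0369
```

drive_tool(xyz=[[-0.45,0.1,0],[-0.9,0.2,0],[-1,0.3,0]], roll=[0,0,0])

```text
time: 1.85
eef_pos: [0.5399, 0.0987, 0.3017]
orientation: [2.206, 2.235, -0.003]
ft_force: [-1.1, 0.8, 0.5]
opening: 0.0366
```

drive_tool(xyz=[[-0.45,0.1,0],[-0.9,0.2,0],[-1,0.2,0]], roll=[0,0,0])

```text
time: 2.15
eef_pos: [0.5622, -0.0005, 0.3015]
orientation: [2.205, 2.235, -0.003]
ft_force: [-0.4, -0.1, 0.6]
opening: 0.0369
```

drive_tool(xyz=[[-0.45,0.1,0],[-0.9,0.1,0],[-1,0.1,0]], roll=[0,0,0])

```text
time: 2.45
eef_pos: [0.5731, -0.0998, 0.3015]
orientation: [2.205, 2.236, -0.004]
ft_force: [-0.4, -0.4, 1.1]
opening: 0.0368
```

drive_tool(xyz=[[-0.45,0.1,0],[-0.9,0.1,0],[-1,0.1,0]], roll=[0,0,0])

```text
time: 2.75
eef_pos: [0.5848, -0.1992, 0.3014]
orientation: [2.204, 2.237, -0.004]
ft_force: [0.0, -0.4, -0.2]
opening: 0.037
```

Run:
```python
from h import *
plan((.603,-.352),.25,.8)
```

```text
t 2.75 tcp [ 0.5848 -0.1992  0.3014] psi 90.84 tilt z [-0.0012 -0.0024 -1.    ] F [ 0.  -0.4 -0.2] op 0.0370
shift [-1.529  0.16   0.517] roll 0.0002
```

drive_tool(xyz=[[-0.4,0.0,0],[-0.8,0.1,0],[-1,0.1,0]], roll=[0,0,0])

```text
time: 3.05
eef_pos: [0.5983, -0.2958, 0.3011]
orientation: [-2.199, -2.243, 0.001]
ft_force: [0.3, -0.6, -0.4]
opening: 0.0367
```

drive_tool(xyz=[[-0.25,0.03,0.2],[-0.5,0.06,0.4],[-0.53,0.06,0.52],[-0.53,0.06,0.52]], roll=[0,0,0,0])

```text
time: 3.45
eef_pos: [0.6041, -0.3455, 0.2471]
orientation: [-2.195, -2.241, 0.001]
ft_force: [0.3, 0.6, -0.2]
opening: 0.0366
```

Run:
```python
from h import *
plan((.603,-.352),.25,.8)
im,d,s=snap('wrist','w1')
```

```text
t 3.45 tcp [ 0.6041 -0.3455  0.2471] psi 91.18 tilt z [-0.0041  0.0032 -1.    ] F [ 0.3  0.6 -0.2] op 0.0366
shift [-0.065 -0.012 -0.029] roll 0.0021
```

View pics/w1.png

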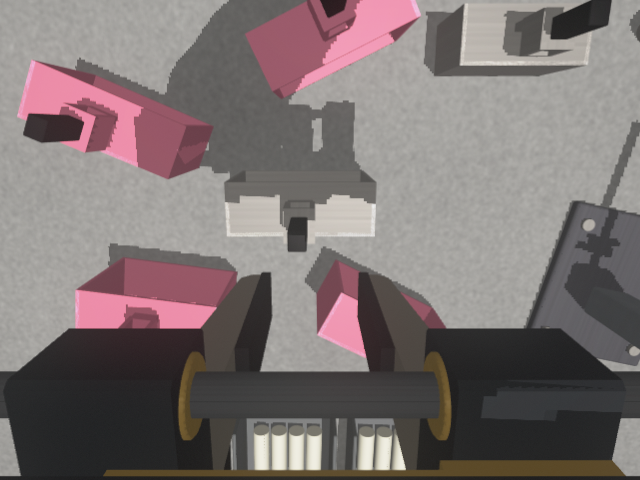

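```bash
cat > wm.py <<'E'
from h import *
import sys
def panmeas(tag,box,h,sl):
    f=np.load(f'pics/{tag}.npz');s=dict(eef_pos=f['p'],orientation=f['o'])
    P=cloud('wrist',f['d'],s);im=f['im'].astype(int)
    u0,u1,v0,v1=box
    m=np.zeros((480,640),bool);m[v0:v1,u0:u1]=1
    sat=im.max(2)-im.min(2)
    top=m&(abs(P[...,2]-h)<.005)&(sat<35)
    r=cv2.minAreaRect((P[top][:,:2]*1000).astype(np.float32));print('top',top.sum(),np.round(np.nanmedian(P[top][:,2]),4),np.round(r[0],1),np.round(r[1],1),round(r[2],2))
    e=m&(abs(P[...,2]-sl-.015)<.004)
    if e.sum():
        q=P[e];r=cv2.minAreaRect((q[:,:2]*1000).astype(np.float32));print('sleeve',e.sum(),np.round(q.min(0),4),np.round(q.max(0),4),np.round(r[0],1),np.round(r[1],1),round(r[2],1))
    for z0,z1 in((.02,.035),(.035,.05),(.05,.065)):
        e=m&(P[...,2]>sl+z0)&(P[...,2]<sl+z1);q=P[e]
        if len(q): print('grip',z0,len(q),np.round(np.percentile(q,3,0),4),np.round(np.percentile(q,97,0),4))
E
python3 - <<'E'
from wm import *
panmeas('w1',(215,385,160,262),.093,.115)
E
```

```text
top 7103 0.0928 [ 598.7 -357.1] [ 44.4 120.2] 1.17
sleeve 661 [ 0.5905 -0.3684  0.1261] [ 0.6166 -0.3457  0.134 ] [ 603.6 -357.2] [25.8 22.5] 1.2
grip 0.02 84 [ 0.5966 -0.3623  0.1358] [ 0.6075 -0.3508  0.1496]
grip 0.035 92 [ 0.5967 -0.3624  0.1506] [ 0.5973 -0.3513  0.1644]
grip 0.05 446 [ 0.5968 -0.3622  0.1671] [ 0.6099 -0.351   0.1731]
```

drive_tool(xyz=[[-0.1,0,0.3],[-0.1,0,0.6],[-0.1,0,0.8],[-0.1,0,0.89],[-0.1,0,0.89]], roll=[0,0,0,0,0])

```text
time: 4.0
eef_pos: [0.6053, -0.3558, 0.1609]
orientation: [-2.196, -2.245, -0.001]
ft_force: [0.2, 0.4, 0.3]
opening: 0.0366
```

Run:
```python
from h import *
plan((.603,-.355),.159,1.2)
im,d,s=snap('wrist','w2')
```

```text
t 4.00 tcp [ 0.6053 -0.3558  0.1609] psi 91.26 tilt z [-3.0e-04  1.3e-03 -1.0e+00] F [0.2 0.4 0.3] op 0.0366
shift [ 0.009 -0.022  0.019] roll 0.0003
```

View pics/w2.png

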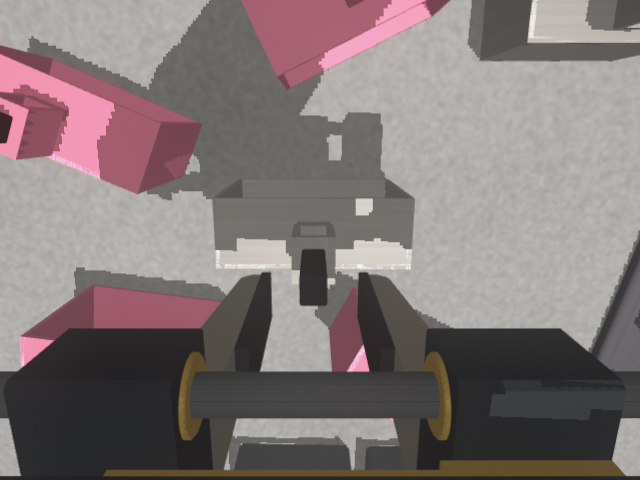

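Run:
```python
from wm import *
panmeas('w2',(200,425,170,310),.093,.115)
print(proj('wrist',np.load('pics/w2.npz')['p']-[0,0,.006],dict(eef_pos=np.load('pics/w2.npz')['p'],orientation=np.load('pics/w2.npz')['o'])))
```

```text
top 12265 0.0927 [ 598.9 -357. ] [ 44.8 120.4] 1.3
sleeve 1266 [ 0.5906 -0.3686  0.1261] [ 0.6167 -0.3452  0.134 ] [ 603.7 -356.8] [26.5 22.9] 1.6
grip 0.02 215 [ 0.5967 -0.3625  0.1358] [ 0.5976 -0.3514  0.1493]
grip 0.035 273 [ 0.5967 -0.3625  0.1505] [ 0.5976 -0.3514  0.1645]
grip 0.05 1358 [ 0.5946 -0.3827  0.1667] [ 0.6097 -0.3302  0.1794]
[[315.22152166 279.70503826]]
```

drive_tool(xyz=[[-0.01,-0.01,0.02],[-0.01,-0.01,0.02],[-0.01,-0.01,0.02],[-0.01,-0.01,0.02],[-0.01,-0.01,0.02],[-0.01,-0.01,0.02]], roll=[0,0,0,0,0,0], fingers=1, grip_force=55)

```text
time: 4.65
eef_pos: [0.6043, -0.3587, 0.16]
orientation: [2.198, 2.243, 0.002]
ft_force: [0.2, 2.5, 5.1]
opening: 0.0002
```

drive_tool(xyz=[[0,0,-0.05],[0,0,-0.1],[0,0,-0.2],[0,0,-0.4],[0,0,-0.6],[0,0,-0.8],[0,0,-1],[0,0,-1],[0,0,-1]], roll=[0,0,0,0,0,0,0,0,0])

```text
time: 5.55
eef_pos: [0.6035, -0.3589, 0.2592]
orientation: [2.199, 2.243, 0.0]
ft_force: [-0.1, 0.1, -0.1]
opening: 0.0005
```

Run:
```python
from h import *
plan((.603,-.355),.26,1.2)
im,d,s=snap('wrist','w3')
```

```text
t 5.55 tcp [ 0.6035 -0.3589  0.2592] psi 91.14 tilt z [ 5.e-04 -2.e-04 -1.e+00] F [-0.1  0.1 -0.1] op 0.0005
shift [ 0.039 -0.004 -0.008] roll -0.0004
```

View pics/w3.png

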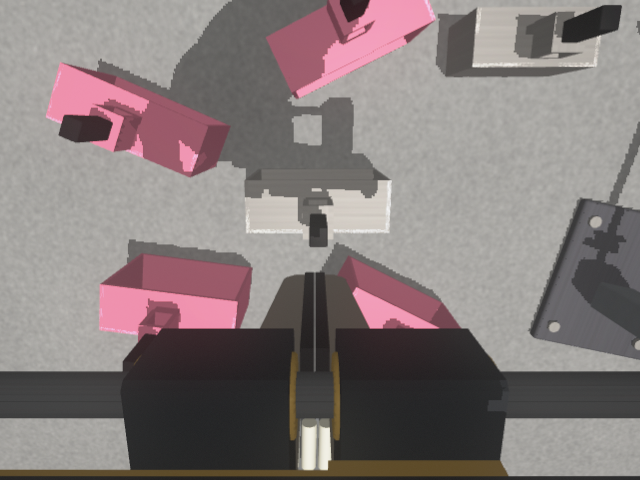

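Run:
```python
from wm import *
panmeas('w3',(240,395,165,250),.093,.115)
for t in('w2','w3'):
    f=np.load(f'pics/{t}.npz');s=dict(eef_pos=f['p'],orientation=f['o'])
    P=cloud('wrist',f['d'],s);Q=(P-s['eef_pos'])@R.from_rotvec(s['orientation']).as_matrix()
    print(t)
    for v in (262,268,274,280,300,320,330,345,365,380):
        print(v,[tuple(np.round(Q[v,u]*1000,1)) for u in ((262,313,366) if t=='w2' else (300,309,321,330))])
```

```text
top 6490 0.0927 [ 598.5 -356.9] [ 43.7 120.5] 1.19
sleeve 637 [ 0.5904 -0.3682  0.1261] [ 0.6166 -0.3451  0.1339] [ 603.5 -356.8] [25.8 22.6] 1.3
grip 0.02 71 [ 0.5965 -0.3627  0.1362] [ 0.5973 -0.3514  0.1494]
grip 0.035 83 [ 0.5966 -0.3625  0.1505] [ 0.5972 -0.3516  0.1636]
grip 0.05 409 [ 0.5968 -0.3623  0.1664] [ 0.6104 -0.3512  0.173 ]
w2
262 [(np.float64(-32.8), np.float64(11.9), np.float64(68.9)), (np.float64(-1.0), np.float64(-8.2), np.float64(7.4)), (np.float64(31.2), np.float64(11.4), np.float64(67.7))]
268 [(np.float64(-32.8), np.float64(15.5), np.float64(68.1)), (np.float64(-1.0), np.float64(-8.6), np.float64(-2.4)), (np.float64(31.4), np.float64(15.5), np.float64(68.1))]
274 [(np.float64(-22.0), np.float64(-10.5), np.float64(-15.6)), (np.float64(-1.0), np.float64(-8.2), np.float64(-9.0)), (np.float64(21.0), np.float64(-10.4), np.float64(-15.1))]
280 [(np.float64(-21.3), np.float64(-9.9), np.float64(-21.0)), (np.float64(-1.0), np.float64(-5.4), np.float64(-8.9)), (np.float64(20.1), np.float64(-10.4), np.float64(-22.2))]
300 [(np.float64(-18.8), np.float64(-10.3), np.float
[... 2656 characters left out ...]
5 [(np.float64(-4.4), np.float64(-9.8), np.float64(-73.0)), (np.float64(-1.8), np.float64(-10.1), np.float64(-73.4)), (np.float64(1.6), np.float64(-9.9), np.float64(-73.1)), (np.float64(4.0), np.float64(-11.5), np.float64(-76.0))]
365 [(np.float64(-4.4), np.float64(-4.6), np.float64(-74.9)), (np.float64(-1.8), np.float64(-5.2), np.float64(-75.9)), (np.float64(1.5), np.float64(-5.1), np.float64(-75.6)), (np.float64(3.9), np.float64(-8.3), np.float64(-80.9))]
380 [(np.float64(-2.8), np.float64(-27.0), np.float64(-116.4)), (np.float64(-1.2), np.float64(-26.7), np.float64(-115.9)), (np.float64(0.9), np.float64(-26.1), np.float64(-115.0)), (np.float64(2.4), np.float64(-27.4), np.float64(-117.0))]
```

Run:
```python
from wm import *
f=np.load('pics/w3.npz');s=dict(eef_pos=f['p'],orientation=f['o'])
P=cloud('wrist',f['d'],s);Q=(P-s['eef_pos'])@R.from_rotvec(s['orientation']).as_matrix()
for u,v in((200,332),(200,345),(200,380),(200,420),(400,335),(400,420),(60,400),(275,310),(275,325),(320,420)): print(u,v,np.round(Q[v,u]*1000,1))
for v in range(268,278): print(v,np.round(Q[v,[311,319]]*1000,1).tolist())
m=(Q[...,2]<.05)&(Q[...,2]>-.08)
m[240:262]=0
z=Q[...,2][m]; print(np.percentile(z,[95,99,99.8])*1000)
```

```text
200 332 [ -22.   -32.  -108.3]
200 345 [ -20.8  -32.  -113.1]
200 380 [ -18.3  -31.1 -122.7]
200 420 [ -18.3  -25.1 -124.4]
400 335 [  15.9  -31.6 -108.7]
400 420 [  13.3  -24.9 -124.1]
60 400 [ -44.9  -23.4 -117.1]
275 310 [-13.4 -10.7 -51.3]
275 325 [-12.5 -10.2 -61.3]
320 420 [  5.9 265.7 249.9]
268 [[-4.4, 80.9, 259.4], [4.3, 80.5, 258.2]]
269 [[-4.4, 82.5, 260.6], [4.3, 82.4, 260.3]]
270 [[-4.4, 83.7, 260.7], [4.3, 83.4, 260.1]]
271 [[-4.4, 84.0, 258.2], [4.3, 84.1, 258.7]]
272 [[-1.8, -10.4, -12.8], [1.5, -10.6, -13.2]]
273 [[-1.8, -10.3, -13.7], [1.5, -10.2, -13.3]]
274 [[-1.8, -10.4, -15.1], [1.5, -10.3, -15.0]]
275 [[-1.8, -10.4, -16.5], [1.5, -10.7, -17.3]]
276 [[-1.8, -10.5, -17.8], [1.5, -10.5, -17.9]]
277 [[-1.7, -10.6, -19.4], [1.5, -10.1, -18.0]]
[-18.48340184 -13.71593575 -12.32956275]
```

drive_tool(xyz=[[0.02,0,0.2],[0.02,0,0.2],[0.02,0,0.5],[0.02,0,0.8],[0.02,0,0.9],[0.02,0,0.9]], roll=[0,0,0,0,0,0], fingers=0.6)

```text
time: 6.2
eef_pos: [0.6026, -0.3561, 0.1672]
orientation: [-2.197, -2.241, 0.002]
ft_force: [-0.1, 0.3, 0.3]
opening: 0.0366
```

drive_tool(xyz=[[0,0,0.15],[0,0,0.3],[0,0,0.4],[0,0,0.44],[0,0,0.46],[0,0,0.46]], roll=[0,0,0,0,0,0])

```text
time: 6.8
eef_pos: [0.6037, -0.3569, 0.1231]
orientation: [2.199, 2.243, 0.0]
ft_force: [0.3, 0.4, -0.3]
opening: 0.0368
```

Run:
```python
from h import *
plan((.6035,-.357),.121,1.2)
im,d,s=snap('wrist','w4')
```

```text
t 6.80 tcp [ 0.6037 -0.3569  0.1231] psi 91.14 tilt z [ 1.e-04 -1.e-04 -1.e+00] F [ 0.3  0.4 -0.3] op 0.0368
shift [-0.001 -0.002  0.021] roll -0.0003
```

View pics/w4.png

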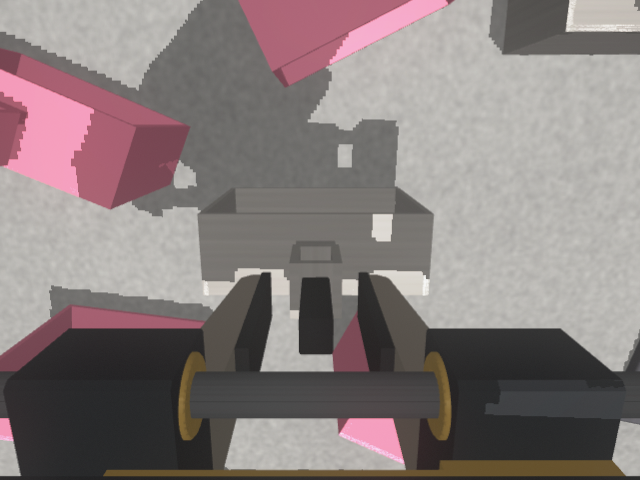

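drive_tool(xyz=[[0,0,0.01],[0,0,0.01],[0,0,0.01],[0,0,0.01],[0,0,0.01],[0,0,0.01]], roll=[0,0,0,0,0,0], fingers=1, grip_force=55)

```text
time: 7.45
eef_pos: [0.6037, -0.3567, 0.1223]
orientation: [2.199, 2.244, 0.0]
ft_force: [0.3, 1.0, 1.0]
opening: 0.0119
```

drive_tool(xyz=[[0,0,-0.05],[0,0,-0.1],[0,0,-0.2],[0,0,-0.4],[0,0,-0.6],[0,0,-0.8],[0,0,-1],[0,0,-1]], roll=[0,0,0,0,0,0,0,0])

```text
time: 8.25
eef_pos: [0.6051, -0.3581, 0.2261]
orientation: [2.195, 2.239, 0.003]
ft_force: [1.1, -0.5, -3.3]
opening: 0.0116
```

Run:
```python
from h import *
plan((.6035,-.357),.121,1.2)
im,d,s=snap('wrist','w5')
# hook
f=np.load('pics/top0.npz');P=cloud('top',f['d']);
pts=[]
for v in range(198,245):
    uu=[u for u in range(285,315) if .165<P[v,u,2]<.185]
    if uu: pts.append([np.mean(uu),v])
W=onplane('top',pts,.172)[:,:2]
vx,vy,x0,y0=cv2.fitLine(W.astype(np.float32),cv2.DIST_HUBER,0,.001,.001).ravel();print(vx,vy,x0,y0,np.degrees(np.arctan2(vy,vx)))
```

```text
t 8.25 tcp [ 0.6051 -0.3581  0.2261] psi 91.13 tilt z [ 0.0057 -0.0031 -1.    ] F [ 1.1 -0.5 -3.3] op 0.0116
shift [ 0.015 -0.021  1.05 ] roll -0.0004
0.9805409 -0.19631512 0.6058771 -0.01444065 -11.32156
```

View pics/w5.png

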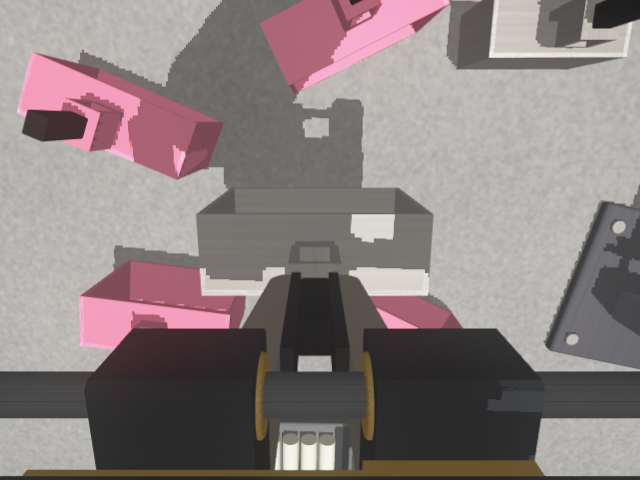

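drive_tool(xyz=[[0,0,-0.3],[0,0,-0.6],[0,0,-0.8],[0,0,-1],[0,0,-1]], roll=[0.02,0.035,0.05,0.069,0.069])

```text
time: 8.8
eef_pos: [0.6043, -0.3575, 0.3238]
orientation: [2.427, 1.99, 0.002]
ft_force: [0.6, -0.8, -2.7]
opening: 0.0114
```

Run:
```python
from h import *
plan((.67,-.03),.335,-11.32)
```

```text
t 8.80 tcp [ 0.6043 -0.3575  0.3238] psi 78.71 tilt z [ 0.0029 -0.0018 -1.    ] F [ 0.6 -0.8 -2.7] op 0.0114
shift [ 3.34   0.004 -0.116] roll 0.0002
```

drive_tool(xyz=[[0.3,0,-0.06],[0.6,0,-0.12],[1,0,-0.12]], roll=[0,0,0])

```text
time: 9.1
eef_pos: [0.6222, -0.2594, 0.3325]
orientation: [-2.43, -1.99, 0.003]
ft_force: [-0.4, -0.3, -3.6]
opening: 0.0112
```

drive_tool(xyz=[[0.4,0,0],[0.8,0,0],[1,0,0]], roll=[0,0,0])

```text
time: 9.4
eef_pos: [0.643, -0.1549, 0.3313]
orientation: [-2.418, -1.998, 0.0]
ft_force: [0.0, 0.3, -3.1]
opening: 0.0117
```

drive_tool(xyz=[[0.4,0,0],[0.7,0,0],[1,0,0],[1,0,0]], roll=[0,0,0,0])

```text
time: 9.8
eef_pos: [0.6625, -0.0552, 0.331]
orientation: [-2.415, -2.001, 0.0]
ft_force: [0.3, 0.7, -3.5]
opening: 0.0116
```

drive_tool(xyz=[[0.2,0,0],[0.34,0,0],[0.34,0,0],[0.34,0,0],[0.34,0,0]], roll=[0,0,0,0,0])

```text
time: 10.3
eef_pos: [0.6686, -0.0309, 0.3339]
orientation: [2.43, 1.99, -0.001]
ft_force: [0.0, 0.0, -3.4]
opening: 0.0116
```

Run:
```python
from h import *
plan((.67,-.03),.335,-11.32)
im,d,s=snap('wrist','w6')
```

```text
t 10.30 tcp [ 0.6686 -0.0309  0.3339] psi 78.64 tilt z [-4.e-04 -9.e-04 -1.e+00] F [ 0.   0.  -3.4] op 0.0116
shift [ 0.011  0.012 -0.011] roll -0.0002
```

View pics/w6.png

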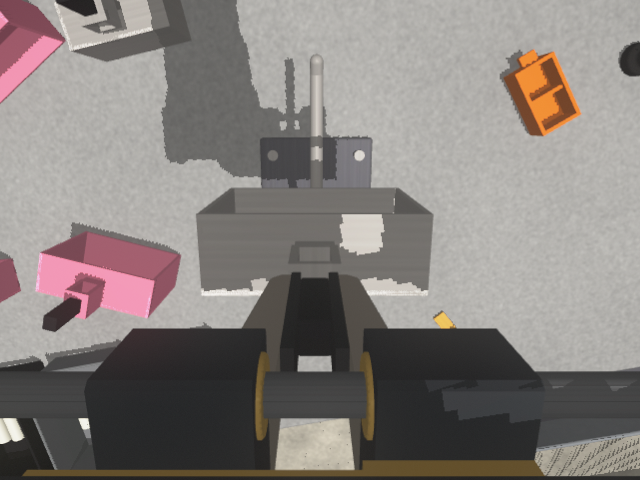

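```bash
cat > bar.py <<'E'
from h import *
def bar(tag,v1=186,ur=(285,350),pr=True):
    f=np.load(f'pics/{tag}.npz');s=dict(eef_pos=f['p'],orientation=f['o'])
    P=cloud('wrist',f['d'],s);Rm=R.from_rotvec(s['orientation']).as_matrix()
    m=(P[...,2]>.158)&(P[...,2]<.19);m[v1:]=0;m[:,:ur[0]]=0;m[:,ur[1]:]=0
    q=[]
    vs=np.nonzero(m.any(1))[0]
    for v in vs:
        uu=np.nonzero(m[v])[0]
        q.append([(uu.min()+uu.max())/2,v,len(uu)])
    q=np.array(q)
    if pr: print(q[:4],q[::20],q[-3:])
    tip=onplane('wrist',q[:1,:2],.178,s)[0]
    k=q[q[:,1]>q[0,1]+14]
    W=onplane('wrist',k[:,:2],.171,s)
    L=cv2.fitLine(W[:,:2].astype(np.float32),cv2.DIST_HUBER,0,.001,.001).ravel()
    L=L*np.sign(L[0]) if False else L
    if L[0]<0: L[:2]*=-1
    yaw=np.degrees(np.arctan2(L[1],L[0]))
    T=(W-s['eef_pos'])@Rm
    Lt=cv2.fitLine(T[:,:2].astype(np.float32),cv2.DIST_HUBER,0,.001,.001).ravel()
    print('bar world: dir',L[:2],'pt',L[2:],'yaw %.2f'%yaw,'tip end',tip,'zmed',np.median(P[m][:,2]))
    print('tool frame line dx/dy %.4f'%(Lt[0]/Lt[1]),'x at y=0: %.2f mm'%((Lt[2]-Lt[0]/Lt[1]*Lt[3])*1000),'tip tool',np.round(((tip-s['eef_pos'])@Rm)*1000,1))
    root=tip[:2]+.145*L[:2];print('root',root)
    return L,tip,root
E
python3 - <<'E'
from bar import *
bar('w6')
f=np.load('pics/w6.npz');s=dict(eef_pos=f['p'],orientation=f['o'])
P=cloud('wrist',f['d'],s);Q=(P-s['eef_pos'])@R.from_rotvec(s['orientation']).as_matrix()
# sleeve front / bore, pan front edges
for v in (205,225,250,258,268): 
    print(v,[(u,np.round(Q[v,u]*1000,1).tolist()) for u in (200,215,292,300,316,332,340,415,428)])
E
python3 - <<'E'
import cv2
im=cv2.imread('pics/w6.png')[180:310,190:440]
cv2.imwrite('pics/w6c.png',cv2.resize(im,None,fx=3.2,fy=3.2,interpolation=cv2.INTER_CUBIC))
E
```

```text
[[316.5  54.    6. ]
 [316.   55.    9. ]
 [316.5  56.   10. ]
 [316.5  57.   11. ]] [[316.5  54.    6. ]
 [316.   74.   13. ]
 [316.   94.   13. ]
 [316.  114.   13. ]
 [316.  134.   13. ]
 [316.  154.   13. ]
 [316.5 174.   12. ]] [[316.5 183.   12. ]
 [316.5 184.   12. ]
 [316.  185.   11. ]]
bar world: dir [ 0.9805886  -0.19607645] pt [ 0.59583366 -0.01576755] yaw -11.31 tip end [ 0.55071512 -0.00638011  0.178     ] zmed 0.17418793137348584
tool frame line dx/dy 0.0010 x at y=0: 0.70 mm tip tool [   0.9 -120.4  155.9]
root [ 0.69290047 -0.0348112 ]
205 [(200, [-141.0, 25.5, 334.3]), (215, [-57.8, -25.2, 60.7]), (292, [-16.6, -14.4, 119.1]), (300, [-10.8, -14.4, 118.9]), (316, [0.6, -14.4, 118.8]), (332, [12.0, -14.3, 119.7]), (340, [17.8, -14.3, 119.6]), (415, [56.8, -25.7, 57.7]), (428, [138.0, 25.3, 333.5])]
225 [(200, [-58.5, -20.8, 28.9]), (215, [-51.1, -20.6, 29.8]), (292, [-11.8, -20.7, 29.0]), (300, [-7.8, -20.7, 29.3]), (316, [0.4, -20.3, 30.8]), (332, [8.5, -20.5, 30.1]), (340, [12.6, -20.5, 29.9]), (415, [50.6, -20.7, 29.4]), (428, [nan, nan, nan])]
250 [(200, [-59.7, -7.2, 30.0]), (215, [-51.8, -7.3, 29.8]), (292, [-11.1, -12.4, 12.6]), (300, [-7.5, -10.7, 18.3]), (316, [0.4, -10.2, 20.0]), (332, [7.9, -12.7, 11.6]), (340, [12.8, -7.3, 29.9]), (415, [51.7, -7.1, 30.6]), (428, [57.9, -7.7, 28.5])]
258 [(200, [-60.0, -2.8, 30.3]), (215, [-51.9, -3.2, 28.9]), (292, [-10.4, -12.7, -1.0]), (300, [-7.5, -6.7, 18.0]), (316, [0.4, -6.4, 19.1]), (332, [7.5, -12.3, 0.3]), (340, [11.0, -12.3, 0.4]), (415, [51.7, -3.1, 29.4]), (428, [58.4, -3.1, 29.4])]
268 [(200, [-60.1, 2.4, 29.4]), (215, [-52.2, 2.3, 29.0]), (292, [-10.0, -10.4, -7.9]), (300, [-6.6, -10.0, -6.8]), (316, [0.3, -10.2, -7.3]), (332, [7.2, -10.3, -7.7]), (340, [10.6, -10.4, -8.0]), (415, [52.3, 2.8, 30.7]), (428, [58.9, 2.5, 29.8])]
```

View pics/w6c.png

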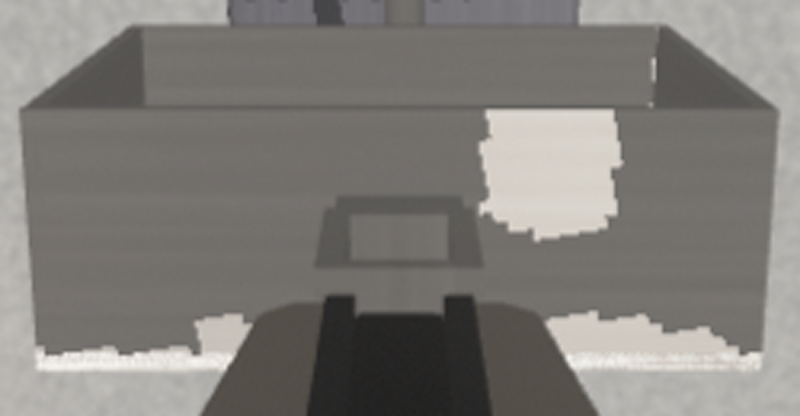

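drive_tool(xyz=[[0,-0.3,0],[0.01,-0.6,0],[0.01,-0.9,0],[0.01,-1,0],[0.01,-1,0]], roll=[0,0,0,0,0])

```text
time: 10.85
eef_pos: [0.5704, -0.0091, 0.335]
orientation: [2.429, 1.992, 0.003]
ft_force: [0.4, 0.2, -3.6]
opening: 0.0117
```

drive_tool(xyz=[[0,-0.25,0],[0,-0.5,0],[0,-0.5,0.2],[0,-0.5,0.5],[0,-0.5,0.8],[0,-0.5,1],[0,-0.5,1],[0,-0.5,1]], roll=[0,0,0,0,0,0,0,0])

```text
time: 11.65
eef_pos: [0.5232, 0.0005, 0.2346]
orientation: [2.429, 1.991, 0.0]
ft_force: [-0.2, -0.3, -3.5]
opening: 0.0115
```

Run:
```python
from h import *
d,r=plan((.55072-.03*.9806,-.00638+.03*.1961),.181,-11.31)
im,d,s=snap('wrist','w7')
im,d,s=snap('side','s7')
```

```text
t 11.65 tcp [5.232e-01 5.000e-04 2.346e-01] psi 78.68 tilt z [ 8.e-04 -7.e-04 -1.e+00] F [-0.2 -0.3 -3.5] op 0.0115
shift [-0.013 -0.017  0.536] roll -0.0001
```

View pics/w7.png

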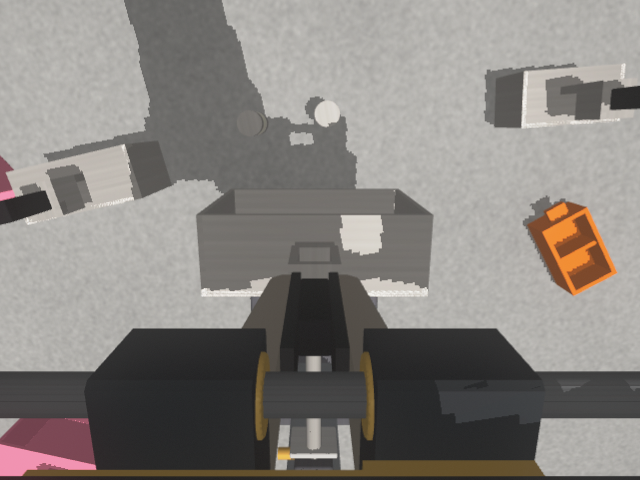

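View pics/s7.png

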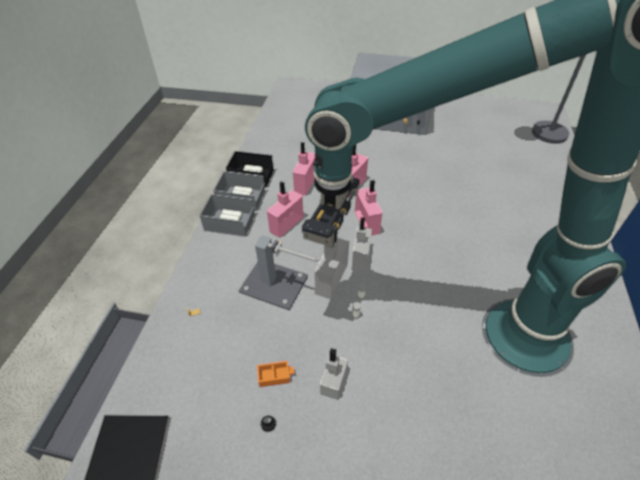

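```bash
cat > gap.py <<'E'
from h import *
def gap(tag,zlo=.155,zhi=.195):
    f=np.load(f'pics/{tag}.npz');s=dict(eef_pos=f['p'],orientation=f['o'])
    P=cloud('wrist',f['d'],s);Q=(P-s['eef_pos'])@R.from_rotvec(s['orientation']).as_matrix()
    for v in list(range(352,372,3))+list(range(415,466,3)):
        uu=[u for u in range(270,360) if zlo<P[v,u,2]<zhi]
        if len(uu)>2:
            print(v,uu[0],uu[-1],len(uu),'tool mid',np.round((Q[v,uu[0]]+Q[v,uu[-1]])/2*1000,1),'z %.4f'%np.median(P[v,uu,2]),'toolxrange',np.round(Q[v,uu[0],0]*1000,1),np.round(Q[v,uu[-1],0]*1000,1))
E
python3 -c "
from gap import *
gap('w7')"
python3 - <<'E'
import cv2
im=cv2.imread('pics/w7.png')[340:480,240:390]
cv2.imwrite('pics/w7c.png',cv2.resize(im,None,fx=4,fy=4,interpolation=cv2.INTER_CUBIC))
E
```

```text
358 306 320 15 tool mid [-1.4 74.3 62.5] z 0.1738 toolxrange -5.8 3.1
361 306 320 15 tool mid [-1.4 76.1 62. ] z 0.1739 toolxrange -5.9 3.1
364 306 320 15 tool mid [-1.4 78.8 62.9] z 0.1739 toolxrange -5.9 3.1
367 306 320 15 tool mid [-1.4 80.6 62.4] z 0.1741 toolxrange -5.9 3.1
370 306 320 15 tool mid [-1.4 82.9 62.5] z 0.1738 toolxrange -5.9 3.1
418 306 320 15 tool mid [ -1.4 119.1  62.9] z 0.1737 toolxrange -6.1 3.2
421 306 320 15 tool mid [ -1.4 121.7  63.3] z 0.1734 toolxrange -6.1 3.3
424 306 320 15 tool mid [ -1.4 124.2  63.4] z 0.1735 toolxrange -6.1 3.3
427 306 320 15 tool mid [ -1.4 126.8  63.8] z 0.1739 toolxrange -6.1 3.3
430 292 335 41 tool mid [ -1.1 141.2  78.6] z 0.1561 toolxrange -16.5 14.2
433 291 335 45 tool mid [ -1.5 142.6  77.3] z 0.1589 toolxrange -17.1 14.2
436 291 336 46 tool mid [ -1.1 142.6  74.3] z 0.1619 toolxrange -17.0 14.7
439 291 336 46 tool mid [ -1.1 142.2  70.8] z 0.1649 toolxrange -16.8 14.6
442 291 336 46 tool mid [ -1.1 142.2  67.9] z 0.1677 toolxrange -16.7 14.4
445 290 336 47 tool mid [ -1.5 141.8  64.6] z 0.1705 toolxrange -17.2 14.3
448 278 336 59 tool mid [ -5.9 144.7  65.1] z 0.1732 toolxrange -25.9 14.1
451 278 337 60 tool mid [ -5.6 146.6  64.5] z 0.1755 toolxrange -25.9 14.7
454 278 337 60 tool mid [ -5.6 147.2  62.4] z 0.1774 toolxrange -25.8 14.6
457 278 336 59 tool mid [ -5.9 149.6  62.4] z 0.1775 toolxrange -25.8 14.0
460 295 332 38 tool mid [ -1.1 149.4  59.5] z 0.1759 toolxrange -13.6 11.4
463 294 332 39 tool mid [ -1.5 150.1  57.5] z 0.1787 toolxrange -14.3 11.3
```

View pics/w7c.png

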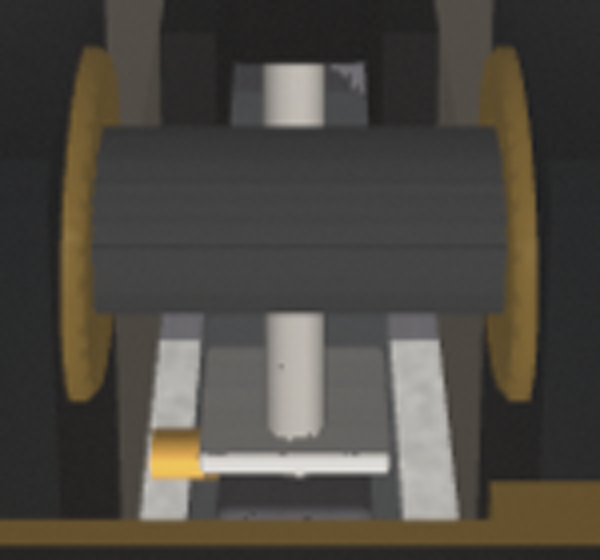

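drive_tool(xyz=[[-0.01,0,0.2],[-0.01,0,0.4],[-0.01,0,0.54],[-0.01,0,0.54],[-0.01,0,0.54]], roll=[0,0,0,0,0])

```text
time: 12.25
eef_pos: [0.5225, 0.0, 0.1809]
orientation: [2.428, 1.992, 0.001]
ft_force: [1.1, -0.3, -3.4]
opening: 0.0117
```

Run:
```python
from gap import *
d,r=plan((.55072-.03*.9806,-.00638+.03*.1961),.181,-11.31)
im,d,s=snap('wrist','w8')
gap('w8')
f=np.load('pics/w8.npz');s=dict(eef_pos=f['p'],orientation=f['o'])
P=cloud('wrist',f['d'],s);Q=(P-s['eef_pos'])@R.from_rotvec(s['orientation']).as_matrix()
for zz,n in((0.030,'pan top'),):
    m=abs(Q[...,2]-zz)<.004; m[:195]=0;m[290:]=0
    print(n,[ (v,np.round(Q[v][m[v]][[0,-1],0]*1000,1).tolist()) for v in range(230,290,8) if m[v].sum()>4])
m=(abs(Q[...,1]+.0125)<.0015)&(abs(Q[...,2]-.005)<.012)
print('sleeve front',[ (v,np.round(Q[v][m[v]][[0,-1],0]*1000,1).tolist()) for v in range(235,275,3) if m[v].sum()>4])
```

```text
t 12.25 tcp [0.5225 0.     0.1809] psi 78.72 tilt z [ 0.0012  0.     -1.    ] F [ 1.1 -0.3 -3.4] op 0.0117
shift [-0.008 -0.011 -0.001] roll 0.0002
358 304 323 20 tool mid [-0.9 42.9  9.4] z 0.1754 toolxrange -5.6 3.9
361 304 323 20 tool mid [-0.9 44.8  9.6] z 0.1743 toolxrange -5.7 3.9
364 304 323 20 tool mid [-0.9 46.8 10.1] z 0.1739 toolxrange -5.7 3.9
367 304 323 20 tool mid [-0.9 48.   9.5] z 0.1743 toolxrange -5.7 3.9
370 304 323 20 tool mid [-0.9 50.1 10.1] z 0.1739 toolxrange -5.7 3.9
418 305 323 19 tool mid [-0.6 78.8 10.7] z 0.1739 toolxrange -5.3 4.1
421 305 323 19 tool mid [-0.6 79.7  9.5] z 0.1740 toolxrange -5.3 4.1
424 305 323 19 tool mid [-0.6 81.8  9.8] z 0.1741 toolxrange -5.4 4.1
427 305 323 19 tool mid [-0.6 83.5  9.7] z 0.1738 toolxrange -5.3 4.1
430 305 323 19 tool mid [-0.6 85.1  9.3] z 0.1742 toolxrange -5.3 4.1
433 305 323 19 tool mid [-0.6 87.4 10. ] z 0.1741 toolxrange -5.4 4.1
436 305 323 19 tool mid [-0.6 89.5 10.2] z 0.1742 toolxrange -5.4 4.1
439 305 323 19 tool mid [-0.6 91.6 10.5] z 0.1741 toolxrange -5.4 4.2
442 305 323 19 tool mid [-0.6 93.   9.9] z
[... 157 characters left out ...]
e -5.4 4.2
451 305 322 18 tool mid [-0.9 98.4  9.6] z 0.1741 toolxrange -5.4 3.6
454 305 322 18 tool mid [-0.9 99.6  8.8] z 0.1742 toolxrange -5.4 3.6
457 305 322 18 tool mid [ -0.9 101.4   8.7] z 0.1739 toolxrange -5.4 3.6
460 305 322 18 tool mid [ -0.9 103.3   8.7] z 0.1737 toolxrange -5.4 3.6
463 305 322 18 tool mid [ -0.9 105.3   8.8] z 0.1742 toolxrange -5.5 3.7
pan top [(230, [-60.1, 59.7]), (238, [-60.3, 59.1]), (246, [-60.7, 59.8]), (254, [-60.4, 59.3]), (262, [-60.4, 59.0]), (270, [-60.1, 59.6]), (278, [-59.9, 59.2]), (286, [-60.4, 59.9])]
sleeve front [(250, [-11.5, 10.7]), (253, [-11.8, 11.0]), (256, [-11.5, 10.7]), (259, [-11.7, 11.0]), (262, [-11.9, 10.7]), (265, [-11.4, 10.7])]
```

View pics/w8.png

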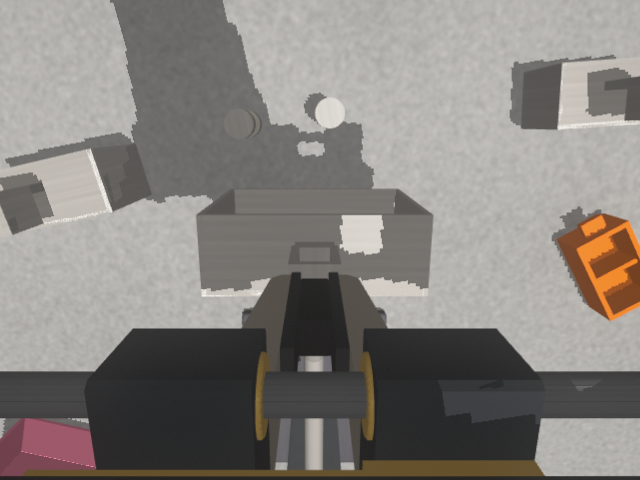

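drive_tool(xyz=[[-0.003,0.05,0],[-0.003,0.1,0],[-0.003,0.15,0],[-0.003,0.2,0],[-0.003,0.25,0],[-0.003,0.3,0],[-0.003,0.3,0]], roll=[0,0,0,0,0,0,0])

```text
time: 13.0
eef_pos: [0.5519, -0.0063, 0.18]
orientation: [2.429, 1.992, 0.0]
ft_force: [-0.5, 0.6, -3.0]
opening: 0.0118
```

drive_tool(xyz=[[0,0.05,0],[0,0.1,0],[0,0.15,0],[0,0.2,0],[0,0.25,0],[0,0.3,0],[0,0.35,0],[0,0.4,0],[0,0.4,0]], roll=[0,0,0,0,0,0,0,0,0])

```text
time: 13.9
eef_pos: [0.5911, -0.0141, 0.1801]
orientation: [2.429, 1.992, 0.0]
ft_force: [0.4, -0.3, -4.3]
opening: 0.0117
```

Run:
```python
from gap import *
d,r=plan((.55072+.09*.9806,-.00638-.09*.1961),.181,-11.31)
im,d,s=snap('wrist','w9')
gap('w9')
```

```text
t 13.90 tcp [ 0.5911 -0.0141  0.1801] psi 78.72 tilt z [ 5.e-04 -3.e-04 -1.e+00] F [ 0.4 -0.3 -4.3] op 0.0117
shift [-0.004  0.489 -0.009] roll 0.0002
358 305 324 20 tool mid [-0.4 42.3  8.4] z 0.1737 toolxrange -5.1 4.4
361 305 324 20 tool mid [-0.4 44.1  8.5] z 0.1740 toolxrange -5.1 4.4
364 305 324 20 tool mid [-0.4 45.8  8.6] z 0.1741 toolxrange -5.1 4.4
367 305 324 19 tool mid [-0.4 47.9  9.2] z 0.1733 toolxrange -5.1 4.4
370 305 324 20 tool mid [-0.4 49.5  9. ] z 0.1740 toolxrange -5.1 4.4
418 281 346 66 tool mid [-1.4 76.8  8.1] z 0.1772 toolxrange -18.2 15.4
421 281 346 66 tool mid [-1.3 78.8  8.4] z 0.1778 toolxrange -18.2 15.5
424 280 339 60 tool mid [-3.1 82.5 10.7] z 0.1731 toolxrange -18.7 12.4
427 280 339 60 tool mid [-3.3 83.1  9.2] z 0.1754 toolxrange -18.7 12.2
430 290 339 50 tool mid [-0.3 80.4  3.5] z 0.1778 toolxrange -12.8 12.1
433 289 340 51 tool mid [-0.4 80.9  2. ] z 0.1800 toolxrange -13.3 12.5
436 289 340 52 tool mid [-0.3 81.1  0. ] z 0.1816 toolxrange -13.1 12.4
439 285 344 59 tool mid [ -0.4 103.6  24.8] z 0.1825 toolxrange -17.2 16.4
442 280 349 70 tool mid [ -0.4 105.5  24.7] z 0.1824 toolxrange -20.1 19.3
445 280 349 70 tool mid [ -0.3 104.9  21.6] z 0.1823 toolxrange -19.7 19.2
448 280 350 70 tool mid [ -0.  105.3  19.8] z 0.1822 toolxrange -19.6 19.6
451 279 350 71 tool mid [ -0.3 105.3  17.5] z 0.1822 toolxrange -20.0 19.4
454 279 350 72 tool mid [ -0.3 105.3  15.2] z 0.1672 toolxrange -19.9 19.2
457 279 351 73 tool mid [  0.  105.4  13.1] z 0.1693 toolxrange -19.6 19.6
460 278 351 74 tool mid [ -0.4 106.   11.7] z 0.1715 toolxrange -20.2 19.4
463 278 351 74 tool mid [ -0.3 104.8   8.2] z 0.1734 toolxrange -19.8 19.1
```

View pics/w9.png

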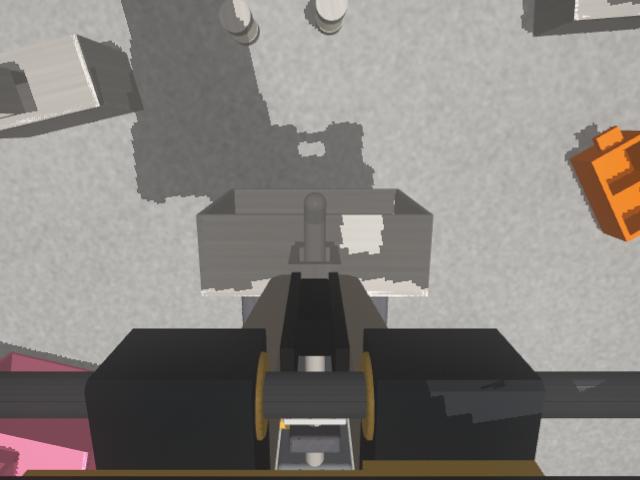

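drive_tool(xyz=[[0,0,0.02],[0,0,0.04],[0,0,0.06],[0,0.05,0.06],[0,0.11,0.06],[0,0.17,0.06],[0,0.23,0.06],[0,0.29,0.06],[0,0.35,0.06],[0,0.41,0.06],[0,0.45,0.06],[0,0.47,0.06]], roll=[0,0,0,0,0,0,0,0,0,0,0,0])

```text
time: 15.15
eef_pos: [0.6369, -0.0232, 0.174]
orientation: [2.429, 1.992, -0.0]
ft_force: [-0.3, -0.3, -3.1]
opening: 0.0118
```

drive_tool(xyz=[[0,0.01,0],[0,0.02,0],[0,0.03,0],[0,0.04,0],[0,0.05,0],[0,0.05,0]], roll=[0,0,0,0,0,0])

```text
time: 15.75
eef_pos: [0.6415, -0.024, 0.1742]
orientation: [2.429, 1.992, 0.0]
ft_force: [0.7, 0.2, -4.4]
opening: 0.0113
```

Run:
```python
from gap import *
plan((.6,0),.174,-11.31)
im,d,s=snap('wrist','w10')
gap('w10')
```

```text
t 15.75 tcp [ 0.6415 -0.024   0.1742] psi 78.73 tilt z [ 2.e-04  0.e+00 -1.e+00] F [ 0.7  0.2 -4.4] op 0.0113
shift [ 0.154 -0.454  0.002] roll 0.0002
358 299 330 32 tool mid [-0.4 32.4 -8.5] z 0.1828 toolxrange -7.4 6.7
361 298 331 34 tool mid [-0.4 33.8 -8.7] z 0.1828 toolxrange -7.8 7.1
364 298 331 33 tool mid [-0.4 35.3 -8.7] z 0.1827 toolxrange -7.9 7.1
367 298 331 34 tool mid [-0.3 37.5 -7.7] z 0.1823 toolxrange -7.9 7.2
370 298 331 34 tool mid [-0.4 52.2 13.3] z 0.1724 toolxrange -8.9 8.1
418 281 348 68 tool mid [-0.3 69.4 -1.5] z 0.1757 toolxrange -16.8 16.1
421 281 348 67 tool mid [-0.4 71.4 -1.2] z 0.1757 toolxrange -16.9 16.1
424 280 349 70 tool mid [-0.4 72.4 -2.1] z 0.1759 toolxrange -17.3 16.6
427 280 349 70 tool mid [-0.4 74.9 -1.1] z 0.1758 toolxrange -17.5 16.7
430 280 349 69 tool mid [-0.4 76.7 -1. ] z 0.1757 toolxrange -17.5 16.7
433 279 350 71 tool mid [-0.4 78.3 -1.2] z 0.1758 toolxrange -18.0 17.3
436 279 350 72 tool mid [-0.4 80.6 -0.6] z 0.1753 toolxrange -18.1 17.4
```

View pics/w10.png

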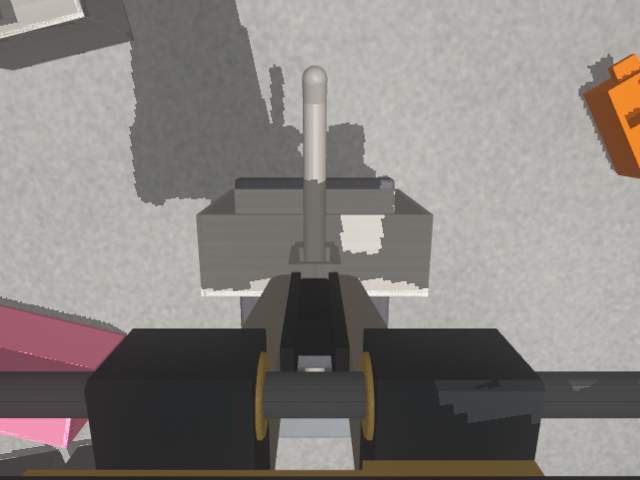

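drive_tool(xyz=[[0,0.015,0],[0,0.03,0],[0,0.03,0]], roll=[0,0,0])

```text
time: 16.1
eef_pos: [0.6445, -0.0247, 0.1741]
orientation: [2.429, 1.992, 0.0]
ft_force: [0.7, -0.9, -3.5]
opening: 0.0113
```

drive_tool(xyz=[[0,0.01,0],[0,0.02,0],[0,0.02,0]], roll=[0,0,0])

```text
time: 16.4
eef_pos: [0.6464, -0.0251, 0.1741]
orientation: [2.429, 1.992, 0.0]
ft_force: [0.1, 0.2, -2.7]
opening: 0.0115
```

drive_tool(xyz=[[0,0.01,0],[0,0.02,0],[0,0.02,0]], roll=[0,0,0])

```text
time: 16.7
eef_pos: [0.6484, -0.0254, 0.1741]
orientation: [2.429, 1.992, 0.0]
ft_force: [-0.6, 0.3, -3.7]
opening: 0.0114
```

drive_tool(xyz=[[0,0.01,0],[0,0.02,0],[0,0.02,0]], roll=[0,0,0])

```text
time: 17.0
eef_pos: [0.6488, -0.0255, 0.174]
orientation: [-2.427, -1.991, 0.003]
ft_force: [-5.1, 0.6, 0.6]
opening: 0.0115
```

drive_tool(xyz=[[0,0.01,0],[0,0.02,0],[0,0.02,0]], roll=[0,0,0])

```text
time: 17.3
eef_pos: [0.6505, -0.0258, 0.174]
orientation: [-2.426, -1.991, 0.004]
ft_force: [-5.7, 0.5, 1.2]
opening: 0.0114
```

drive_tool(xyz=[[0,0.01,0],[0,0.02,0],[0,0.02,0]], roll=[0,0,0])

```text
time: 17.6
eef_pos: [0.6524, -0.0263, 0.174]
orientation: [-2.426, -1.991, 0.004]
ft_force: [-5.4, 0.4, 0.9]
opening: 0.0115
```

drive_tool(xyz=[[0,0.005,0],[0,0.01,0],[0,0.01,0]], roll=[0,0,0])

```text
time: 17.9
eef_pos: [0.6534, -0.0264, 0.174]
orientation: [-2.426, -1.991, 0.004]
ft_force: [-5.4, 1.1, 1.0]
opening: 0.0113
```

drive_tool(xyz=[[0,0.005,0],[0,0.01,0],[0,0.01,0]], roll=[0,0,0])

```text
time: 18.2
eef_pos: [0.6544, -0.0266, 0.174]
orientation: [-2.426, -1.991, 0.004]
ft_force: [-6.2, 0.6, 1.5]
opening: 0.0114
```

drive_tool(xyz=[[0,0.005,0],[0,0.008,0],[0,0.008,0]], roll=[0,0,0])

```text
time: 18.5
eef_pos: [0.6547, -0.0267, 0.174]
orientation: [-2.426, -1.99, 0.005]
ft_force: [-6.7, 1.3, 1.7]
opening: 0.0117
```

drive_tool(xyz=[[0,0.003,0],[0,0.006,0],[0,0.006,0]], roll=[0,0,0])

```text
time: 18.8
eef_pos: [0.6548, -0.0267, 0.174]
orientation: [-2.425, -1.99, 0.006]
ft_force: [-8.6, 1.2, 2.5]
opening: 0.0115
```

drive_tool(xyz=[[0,0.005,0],[0,0.01,0],[0,0.01,0]], roll=[0,0,0])

```text
time: 19.1
eef_pos: [0.6549, -0.0267, 0.174]
orientation: [-2.424, -1.989, 0.008]
ft_force: [-11.0, 1.3, 4.5]
opening: 0.0118
```

drive_tool(xyz=[[0,-0.01,0],[0,-0.022,0],[0,-0.022,0.01],[0,-0.022,0.02],[0,-0.022,0.025],[0,-0.022,0.025]], roll=[0,0,0,0,0,0])

```text
time: 19.7
eef_pos: [0.6548, -0.0266, 0.1714]
orientation: [-2.426, -1.991, 0.003]
ft_force: [-6.1, 0.6, 1.0]
opening: 0.0114
```

drive_tool(xyz=[[0,-0.008,0],[0,-0.015,0],[0,-0.015,0]], roll=[0,0,0])

```text
time: 20.0
eef_pos: [0.6546, -0.0266, 0.1714]
orientation: [-2.429, -1.992, 0.0]
ft_force: [-2.4, 1.2, -3.3]
opening: 0.0113
```

drive_tool(xyz=[[0,-0.003,0.005],[0,-0.003,0.01],[0,-0.003,0.01]], roll=[0,0,0])

```text
time: 20.3
eef_pos: [0.6547, -0.0266, 0.1712]
orientation: [2.429, 1.992, 0.001]
ft_force: [-4.2, 0.4, 2.0]
opening: 0.0113
```

Now it rests on the bar (Fz rose). Release and lift.

drive_tool(xyz=[[0,0,0],[0,0,0],[0,0,0],[0,0,0]], roll=[0,0,0,0], fingers=0.6)

```text
time: 20.7
eef_pos: [0.655, -0.0268, 0.1708]
orientation: [2.428, 1.992, 0.001]
ft_force: [0.3, -0.5, -0.5]
opening: 0.0367
```

drive_tool(xyz=[[0,0,-0.1],[0,0,-0.3],[0,0,-0.6],[0,0,-1],[0,0,-1]], roll=[0,0,0,0,0])

```text
time: 21.2
eef_pos: [0.6578, -0.0274, 0.2775]
orientation: [2.424, 1.988, 0.014]
ft_force: [1.0, -0.3, -0.1]
opening: 0.0367
```

Run:
```python
from bar import *
plan((.467,-.19),.275,0.7)
im,d,s=snap('wrist','w11')
bar('w11',v1=195)
```

```text
t 21.20 tcp [ 0.6578 -0.0274  0.2775] psi 78.71 tilt z [ 1.120e-02  3.000e-04 -9.999e-01] F [ 1.  -0.3 -0.1] op 0.0367
shift [-1.969 -1.553  0.004] roll -0.0666
[[314.   56.    1. ]
 [314.   57.    7. ]
 [314.5  58.   10. ]
 [314.5  59.   12. ]] [[314.   56.    1. ]
 [314.5  76.   15. ]
 [314.   96.   15. ]
 [314.  116.   15. ]
 [314.  136.   15. ]
 [314.  156.   15. ]
 [314.  176.   15. ]] [[314. 192.  15.]
 [314. 193.  15.]
 [314. 194.  15.]]
bar world: dir [ 0.98060477 -0.19599564] pt [ 0.6001502  -0.01640369] yaw -11.30 tip end [ 0.55025374 -0.00643292  0.178     ] zmed 0.17414220909892703
tool frame line dx/dy -0.0002 x at y=0: -0.82 mm tip tool [  -0.8 -110.7   98.3]
root [ 0.69244142 -0.03485229]
```

View pics/w11.png

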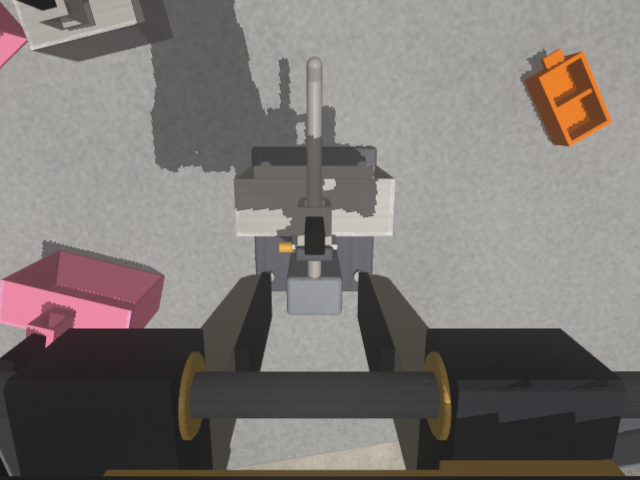

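drive_tool(xyz=[[-0.3,-0.2,0],[-0.6,-0.4,0],[-0.9,-0.6,0],[-1,-0.8,0]], roll=[-0.02,-0.04,-0.06,-0.066])

```text
time: 21.65
eef_pos: [0.5543, -0.1126, 0.2701]
orientation: [2.213, 2.23, -0.003]
ft_force: [0.4, -0.3, 0.1]
opening: 0.0369
```

Run:
```python
from h import *
plan((.467,-.186),.225,0.7)
```

```text
t 21.65 tcp [ 0.5543 -0.1126  0.2701] psi 90.45 tilt z [-0.0011 -0.0013 -1.    ] F [ 0.4 -0.3  0.1] op 0.0369
shift [-0.727 -0.878  0.453] roll -0.0014
```

drive_tool(xyz=[[-0.25,-0.3,0.15],[-0.5,-0.6,0.3],[-0.73,-0.88,0.45],[-0.73,-0.88,0.45],[-0.73,-0.88,0.45]], roll=[-0.001,-0.001,-0.001,-0.001,-0.001])

```text
time: 22.15
eef_pos: [0.4688, -0.1832, 0.2253]
orientation: [-2.207, -2.234, -0.0]
ft_force: [0.8, 0.6, 0.3]
opening: 0.0369
```

Run:
```python
from wm import *
im,d,s=snap('wrist','w12')
plan((.467,-.186),.225,0.7)
```

```text
t 22.20 tcp [ 0.4698 -0.1825  0.2256] psi 90.81 tilt z [ 4.e-04  3.e-04 -1.e+00] F [ 0.9  0.1 -0. ] op 0.0368
shift [-0.034 -0.028  0.006] roll 0.0006
```

View pics/w12.png

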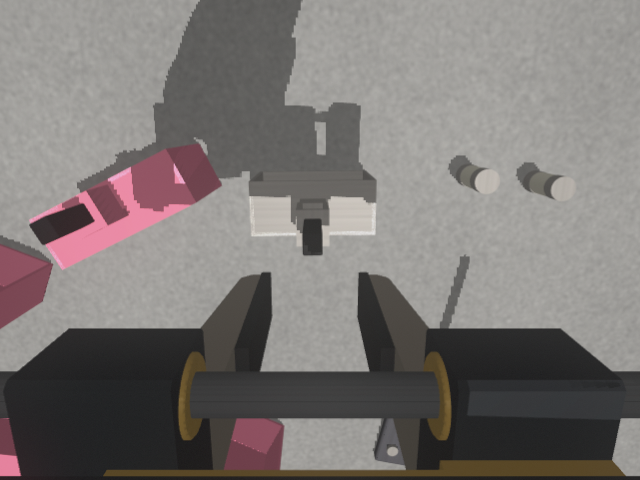

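Run:
```python
from wm import *
panmeas('w12',(245,380,165,258),.074,.105)
```

```text
top 5775 0.0737 [ 462.3 -185.2] [ 44.4 100.3] 1.35
sleeve 729 [ 0.4539 -0.1965  0.1161] [ 0.4804 -0.1733  0.1236] [ 467.3 -185. ] [26.4 23. ] 1.0
grip 0.02 86 [ 0.46   -0.1906  0.126 ] [ 0.4609 -0.1797  0.1397]
grip 0.035 103 [ 0.4601 -0.1908  0.1403] [ 0.4609 -0.1796  0.1541]
grip 0.05 500 [ 0.4603 -0.1904  0.1571] [ 0.4738 -0.1791  0.1628]
```

drive_tool(xyz=[[-0.025,-0.028,0.3],[-0.025,-0.028,0.6],[-0.025,-0.028,0.8],[-0.025,-0.028,0.8]], roll=[-0.002,-0.002,-0.002,-0.002])

```text
time: 22.6
eef_pos: [0.4659, -0.1839, 0.1434]
orientation: [-2.194, -2.243, 0.004]
ft_force: [-0.9, 0.9, -0.3]
opening: 0.0366
```

Run:
```python
from wm import *
plan((.467,-.185),.112,1.2)
```

```text
t 22.60 tcp [ 0.4659 -0.1839  0.1434] psi 91.28 tilt z [-4.7e-03  8.0e-04 -1.0e+00] F [-0.9  0.9 -0.3] op 0.0366
shift [-0.012  0.013  0.313] roll 0.0005
```

drive_tool(xyz=[[0,0,0.15],[0,0,0.25],[0,0,0.32],[0,0,0.32]], roll=[0,0,0,0])

```text
time: 23.0
eef_pos: [0.4665, -0.1852, 0.1133]
orientation: [-2.198, -2.244, 0.001]
ft_force: [0.2, 0.3, 0.1]
opening: 0.0367
```

Run:
```python
from wm import *
im,d,s=snap('wrist','w13')
plan((.467,-.185),.112,1.2)
panmeas('w13',(200,425,170,350),.074,.105)
```

```text
t 23.05 tcp [ 0.4668 -0.1854  0.1137] psi 91.17 tilt z [-0.  0. -1.] F [-0.5  0.3  0.6] op 0.0367
shift [0.004 0.002 0.017] roll -0.0002
top 11080 0.0737 [ 462.5 -185.1] [ 44.6 100.5] 1.47
sleeve 1818 [ 0.4538 -0.1965  0.116 ] [ 0.4812 -0.1734  0.124 ] [ 467.4 -184.9] [27.  23.1] 1.5
grip 0.02 1454 [ 0.4557 -0.2145  0.1257] [ 0.4735 -0.157   0.1397]
grip 0.035 2072 [ 0.4556 -0.2163  0.1406] [ 0.4738 -0.1553  0.1546]
grip 0.05 3386 [ 0.4553 -0.217   0.1557] [ 0.4712 -0.1544  0.1694]
```

View pics/w13.png

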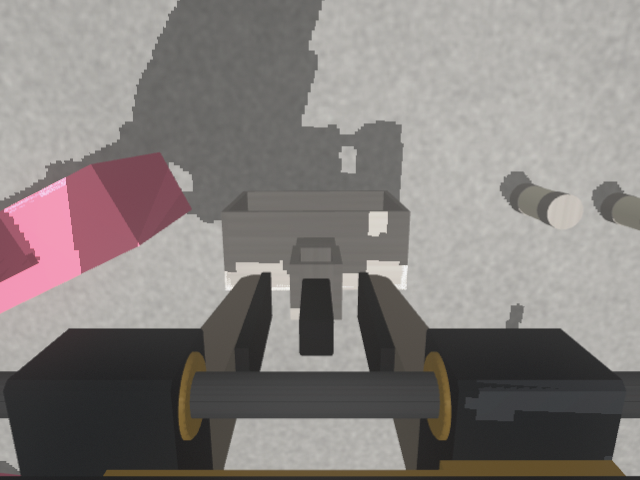

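drive_tool(xyz=[[0,0.005,0.015],[0,0.005,0.015],[0,0.005,0.015],[0,0.005,0.015],[0,0.005,0.015],[0,0.005,0.015]], roll=[-0.001,-0.001,-0.001,-0.001,-0.001,-0.001], fingers=1, grip_force=55)

```text
time: 23.65
eef_pos: [0.467, -0.1854, 0.1122]
orientation: [-2.195, -2.247, -0.0]
ft_force: [-0.0, 1.5, 0.8]
opening: 0.0117
```

drive_tool(xyz=[[0,0,-0.05],[0,0,-0.15],[0,0,-0.35],[0,0,-0.6],[0,0,-0.8],[0,0,-1],[0,0,-1]], roll=[0,0,0,0,0,0,0])

```text
time: 24.35
eef_pos: [0.4687, -0.1864, 0.215]
orientation: [2.193, 2.243, 0.005]
ft_force: [0.7, -0.5, -3.3]
opening: 0.0115
```

Run:
```python
from wm import *
t=np.array([.5504,-.0064]);b=np.array([.9806,-.196])
plan(t-b*.035,.24,-11.3)
```

```text
t 24.35 tcp [ 0.4687 -0.1864  0.215 ] psi 91.31 tilt z [ 0.0058 -0.001  -1.    ] F [ 0.7 -0.5 -3.3] op 0.0115
shift [ 1.857  0.518 -0.249] roll 0.0700
```

drive_tool(xyz=[[0.3,0.05,-0.1],[0.6,0.1,-0.2],[0.9,0.15,-0.25],[1,0.2,-0.25]], roll=[0.02,0.04,0.06,0.07])

```text
time: 24.75
eef_pos: [0.4847, -0.0816, 0.2368]
orientation: [-2.426, -1.994, -0.001]
ft_force: [0.9, -0.4, -3.4]
opening: 0.0117
```

Run:
```python
from wm import *
t=np.array([.5504,-.0064]);b=np.array([.9806,-.196])
plan(t-b*.035,.181,-11.3)
```

```text
t 24.75 tcp [ 0.4847 -0.0816  0.2368] psi 78.84 tilt z [-2.0e-04  1.6e-03 -1.0e+00] F [ 0.9 -0.4 -3.4] op 0.0117
shift [0.865 0.15  0.56 ] roll 0.0008
```

drive_tool(xyz=[[0.3,0.05,0],[0.6,0.1,0],[0.865,0.15,0],[0.865,0.15,0.2],[0.865,0.15,0.4],[0.865,0.15,0.56],[0.865,0.15,0.56],[0.865,0.15,0.56]], roll=[0,0,0,0,0,0,0,0])

```text
time: 25.55
eef_pos: [0.516, -0.0034, 0.1807]
orientation: [-2.429, -1.992, 0.002]
ft_force: [-0.6, 0.1, -2.4]
opening: 0.0116
```

```bash
cat > chk.py <<'E'
from gap import *
def chk(tag,ptop,step=3):
    im,d,s=snap('wrist',tag)
    t=np.array([.5504,-.0064]);b=np.array([.9806,-.196])
    plan(t-b*.035,.181,-11.3)
    print('along bar from root %.1f mm'%(np.dot(s['eef_pos'][:2]-np.array([.6925,-.0349]),b)*1000))
    gap(tag)
    P=cloud('wrist',d,s);Q=(P-s['eef_pos'])@R.from_rotvec(s['orientation']).as_matrix()
    m=abs(Q[...,2]-ptop)<.004; m[:195]=0;m[290:]=0
    a=np.array([Q[v][m[v]][[0,-1],0]*1000 for v in range(225,285) if m[v].sum()>4]); print('pan top edges',np.median(a,0),'mid',np.median(a.mean(1)))
    m=(abs(Q[...,1]+.0125)<.002)&(abs(Q[...,2]-.005)<.012)
    a=np.array([Q[v][m[v]][[0,-1],0]*1000 for v in range(240,270) if m[v].sum()>4])
    if len(a): print('sleeve front',np.median(a,0),'mid',np.median(a.mean(1)))
E
python3 -c "
from chk import *
chk('w14',.039)"
```

```text
t 25.60 tcp [ 0.5166 -0.0034  0.1814] psi 78.71 tilt z [ 4.e-04 -1.e-04 -1.e+00] F [ 0.2 -0.1 -3.1] op 0.0116
shift [ 0.037 -0.012  0.004] roll 0.0000
along bar from root -179.3 mm
358 314 330 17 tool mid [ 3.2 39.   2.7] z 0.1799 toolxrange -0.6 7.1
361 314 331 18 tool mid [ 3.5 40.8  3. ] z 0.1804 toolxrange -0.6 7.6
364 314 331 18 tool mid [ 3.6 44.3  6. ] z 0.1794 toolxrange -0.6 7.7
367 314 331 17 tool mid [ 3.6 46.4  6.8] z 0.1776 toolxrange -0.6 7.8
370 314 331 18 tool mid [ 3.6 49.   8.3] z 0.1750 toolxrange -0.6 7.9
418 314 332 19 tool mid [ 4.1 77.3  8.8] z 0.1737 toolxrange -0.6 8.7
421 314 332 19 tool mid [ 4.1 79.5  9.2] z 0.1738 toolxrange -0.6 8.8
424 314 332 19 tool mid [ 4.1 81.2  9.1] z 0.1740 toolxrange -0.6 8.8
427 314 332 19 tool mid [ 4.1 82.9  8.9] z 0.1741 toolxrange -0.6 8.8
430 314 332 19 tool mid [ 4.1 85.5  9.9] z 0.1741 toolxrange -0.6 8.9
433 314 331 18 tool mid [ 3.8 86.5  8.8] z 0.1736 toolxrange -0.6 8.3
436 314 331 18 tool mid [ 3.8 88.8  9.4] z 0.1739 toolxrange -0.6 8.3
439 314 331 18 tool mid [ 3.9 90.3  9. ] z 0.1741 toolxrange -0.6 8.3
442 314 331 18 tool mid [ 3.9 92.2  9. ] z 0.1738 toolxrange -0.6 8.4
445 314 331 18 tool mid [ 3.9 94.   8.9] z 0.1741 toolxrange -0.6 8.3
448 314 331 18 tool mid [ 3.9 96.1  9.1] z 0.1744 toolxrange -0.6 8.4
451 314 331 18 tool mid [ 3.9 97.8  9. ] z 0.1737 toolxrange -0.6 8.4
454 314 331 18 tool mid [ 3.9 99.4  8.6] z 0.1740 toolxrange -0.6 8.4
457 314 331 18 tool mid [  3.9 101.7   9.1] z 0.1740 toolxrange -0.6 8.4
460 314 331 18 tool mid [  3.9 103.5   8.9] z 0.1739 toolxrange -0.6 8.4
463 314 331 18 tool mid [  3.9 105.3   8.7] z 0.1742 toolxrange -0.6 8.5
pan top edges [-50.16178149  49.33635586] mid -0.4090922973759401
sleeve front [-11.62256677  10.87675457] mid -0.3822961272452754
```

View pics/w14.png

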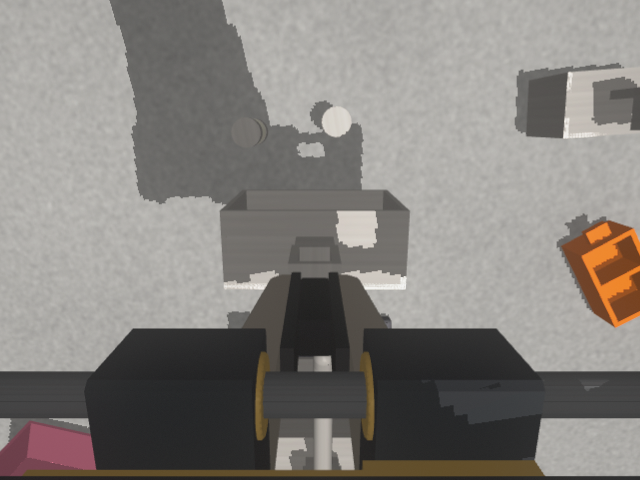

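drive_tool(xyz=[[0.02,0,0.01],[0.043,0,0.015],[0.043,0.05,0.015],[0.043,0.1,0.015],[0.043,0.15,0.015],[0.043,0.2,0.015],[0.043,0.25,0.015],[0.043,0.3,0.015],[0.043,0.3,0.015]], roll=[0,0,0,0,0,0,0,0,0])

```text
time: 26.5
eef_pos: [0.5473, -0.0051, 0.1795]
orientation: [2.429, 1.992, 0.0]
ft_force: [-0.6, -0.3, -1.8]
opening: 0.0119
```

drive_tool(xyz=[[0,0.06,0],[0,0.12,0],[0,0.18,0],[0,0.24,0],[0,0.3,0],[0,0.36,0],[0,0.4,0],[0,0.4,0]], roll=[0,0,0,0,0,0,0,0])

```text
time: 27.3
eef_pos: [0.5863, -0.0129, 0.1795]
orientation: [2.429, 1.992, 0.0]
ft_force: [0.2, 0.6, -3.1]
opening: 0.0119
```

```bash
python3 -c "
from chk import *
chk('w15',.039)" | grep -v '^4[2-6]'
```

```text
t 27.35 tcp [ 0.5859 -0.0128  0.1795] psi 78.72 tilt z [-2.e-04 -1.e-04 -1.e+00] F [ 0.4 -0.5 -3.6] op 0.0113
shift [-0.007 -0.71  -0.015] roll 0.0001
along bar from root -108.4 mm
358 305 324 20 tool mid [-0.3 42.9  9.4] z 0.1737 toolxrange -5.1 4.4
361 305 324 20 tool mid [-0.3 44.7  9.5] z 0.1737 toolxrange -5.1 4.4
364 305 323 19 tool mid [-0.6 45.   7.2] z 0.1740 toolxrange -5.1 3.9
367 298 331 22 tool mid [-0.4 57.2 24.3] z 0.1737 toolxrange -9.3 8.6
370 298 331 25 tool mid [-0.4 57.1 21.3] z 0.1734 toolxrange -9.2 8.5
418 285 343 58 tool mid [-0.7 83.5 16.7] z 0.1792 toolxrange -16.3 15.0
pan top edges [-50.13169901  49.33768553] mid -0.40505976787438414
sleeve front [-11.59034265  10.84107264] mid -0.3748224881443938
```

View pics/w15.png

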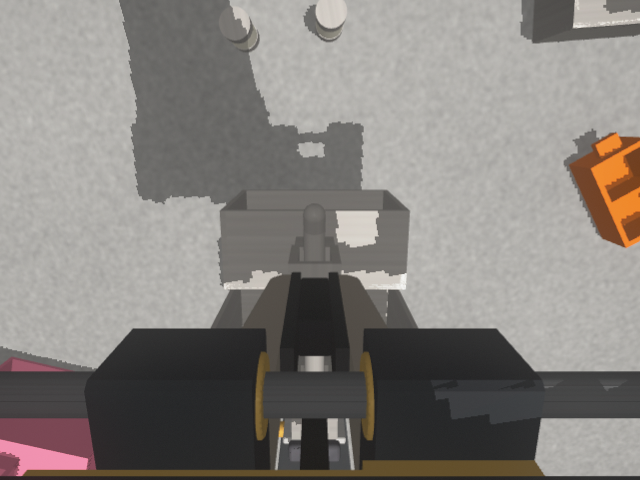

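drive_tool(xyz=[[0,0,0.03],[0,0,0.06],[0,0,0.07],[0,0.05,0.07],[0,0.1,0.07],[0,0.15,0.07],[0,0.2,0.07],[0,0.25,0.07],[0,0.3,0.07],[0,0.35,0.07],[0,0.38,0.07],[0,0.38,0.07]], roll=[0,0,0,0,0,0,0,0,0,0,0,0])

```text
time: 28.55
eef_pos: [0.6234, -0.0203, 0.1725]
orientation: [2.429, 1.992, -0.0]
ft_force: [0.0, -0.3, -4.0]
opening: 0.0115
```

drive_tool(xyz=[[0,0.01,0],[0,0.02,0],[0,0.03,0],[0,0.03,0]], roll=[0,0,0,0])

```text
time: 28.95
eef_pos: [0.6261, -0.0207, 0.1727]
orientation: [2.429, 1.992, 0.0]
ft_force: [-0.1, 0.4, -4.3]
opening: 0.0119
```

drive_tool(xyz=[[0,0.01,0],[0,0.02,0],[0,0.02,0]], roll=[0,0,0])

```text
time: 29.25
eef_pos: [0.6281, -0.0211, 0.1726]
orientation: [2.429, 1.992, 0.0]
ft_force: [-0.3, -0.4, -3.6]
opening: 0.0112
```

drive_tool(xyz=[[0,0.01,0],[0,0.02,0],[0,0.02,0]], roll=[0,0,0])

```text
time: 29.55
eef_pos: [0.6294, -0.0214, 0.1725]
orientation: [-2.428, -1.992, 0.001]
ft_force: [-2.4, 1.1, -1.9]
opening: 0.0115
```

drive_tool(xyz=[[0,0.01,0],[0,0.015,0],[0,0.015,0]], roll=[0,0,0])

```text
time: 29.85
eef_pos: [0.6295, -0.0214, 0.1724]
orientation: [-2.426, -1.99, 0.004]
ft_force: [-7.6, 1.5, 2.9]
opening: 0.0116
```

drive_tool(xyz=[[0,-0.005,0.005],[0,-0.01,0.01],[0,-0.01,0.015],[0,-0.01,0.015]], roll=[0,0,0,0])

```text
time: 30.25
eef_pos: [0.6295, -0.0213, 0.1712]
orientation: [-2.427, -1.992, 0.002]
ft_force: [-6.1, 2.4, 2.0]
opening: 0.0117
```

drive_tool(xyz=[[0,-0.007,0.003],[0,-0.012,0.006],[0,-0.012,0.006]], roll=[0,0,0])

```text
time: 30.55
eef_pos: [0.6295, -0.0213, 0.1711]
orientation: [2.429, 1.992, 0.001]
ft_force: [-5.0, 1.3, 4.7]
opening: 0.0114
```

drive_tool(xyz=[[0,-0.005,-0.004],[0,-0.005,-0.004],[0,-0.005,-0.004],[0,-0.005,-0.004],[0,-0.005,-0.004]], roll=[0,0,0,0,0], fingers=0.6)

```text
time: 31.05
eef_pos: [0.629, -0.0213, 0.1708]
orientation: [2.429, 1.992, 0.0]
ft_force: [0.4, -0.4, -0.1]
opening: 0.0367
```

drive_tool(xyz=[[0,0,-0.1],[0,0,-0.3],[0,0,-0.6],[0,0,-1],[0,0,-1],[0,0,-1]], roll=[0,0,0,0,0,0])

```text
time: 31.65
eef_pos: [0.6294, -0.0213, 0.2726]
orientation: [2.428, 1.991, 0.004]
ft_force: [0.8, 0.5, -1.0]
opening: 0.037
```

Run:
```python
from bar import *
plan((.479,.222),.21,-7)
im,d,s=snap('wrist','w16')
```

```text
t 31.65 tcp [ 0.6294 -0.0213  0.2726] psi 78.72 tilt z [ 3.e-03  4.e-04 -1.e+00] F [ 0.8  0.5 -1. ] op 0.0370
shift [ 2.092 -1.953  0.622] roll -0.0238
```

View pics/w16.png

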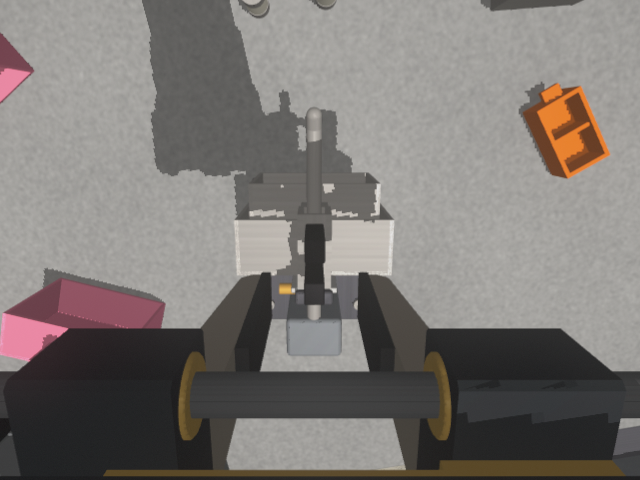

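```bash
cat > hang.py <<'E'
from h import *
def hang(tag):
    f=np.load(f'pics/{tag}.npz');s=dict(eef_pos=f['p'],orientation=f['o'])
    P=cloud('wrist',f['d'],s);b=np.array([.9806,-.196]);n=np.array([.196,.9806])
    D=P[...,:2]-np.array([.6925,-.0349]);a=D@b*1000;c=D@n*1000;z=P[...,2]
    m=(z>.205)&(z<.23)&(abs(c)<12)&(a>-150)&(a<0)&(f['im'].max(2)<70)
    h,e=np.histogram(a[m],np.arange(-130,0,2));print('grip tops',[(int(x),int(k)) for x,k in zip(e,h) if k>3], 'c mid',np.nanmedian(c[m]),'z',np.nanmedian(z[m]))
    m=(z>.174)&(z<.184)&(abs(abs(c)-9)<2)&(a>-150)&(a<-20)
    h,e=np.histogram(a[m],np.arange(-130,0,2));print('sleeve top',[(int(x),int(k)) for x,k in zip(e,h) if k>0],np.nanmedian(z[m]))
E
python3 -c "
from hang import *
hang('w16')"
```

```text
grip tops [(-72, 176), (-70, 67), (-68, 64), (-66, 65), (-64, 63), (-62, 59), (-60, 63), (-58, 12), (-46, 209), (-44, 64), (-42, 61), (-40, 70), (-38, 64), (-36, 59), (-34, 60), (-32, 6)] c mid 0.2912173272174949 z 0.22034594652670486
sleeve top [(-78, 44), (-76, 33), (-74, 35), (-72, 33), (-70, 38), (-68, 33), (-66, 36), (-64, 35), (-62, 34), (-60, 32), (-58, 32), (-56, 31), (-54, 26), (-52, 28), (-50, 30), (-48, 29), (-46, 31), (-44, 32), (-42, 34), (-40, 36), (-38, 33), (-36, 29), (-34, 35), (-32, 31), (-30, 27), (-28, 32), (-26, 46), (-24, 39), (-22, 32)] 0.17873060319117615
```

drive_tool(xyz=[[0.3,-0.25,0],[0.6,-0.5,0],[0.9,-0.75,0],[1,-1,0]], roll=[-0.02,-0.024,-0.024,-0.024])

```text
time: 32.1
eef_pos: [0.5485, 0.1001, 0.2692]
orientation: [-2.346, -2.086, 0.003]
ft_force: [-0.5, 0.5, -0.3]
opening: 0.0368
```

Run:
```python
from bar import *
plan((.479,.222),.21,-7)
```

```text
t 32.10 tcp [0.5485 0.1001 0.2692] psi 83.30 tilt z [-2.7e-03  3.0e-04 -1.0e+00] F [-0.5  0.5 -0.3] op 0.0368
shift [ 1.129 -0.83   0.594] roll 0.0017
```

drive_tool(xyz=[[0.3,-0.25,0.2],[0.6,-0.5,0.4],[0.9,-0.8,0.55],[1,-0.83,0.55],[1,-0.83,0.55]], roll=[0,0.002,0.002,0.002,0.002])

```text
time: 32.6
eef_pos: [0.4788, 0.2071, 0.2149]
orientation: [-2.354, -2.079, 0.003]
ft_force: [0.0, 0.2, 1.2]
opening: 0.0369
```

Run:
```python
from wm import *
im,d,s=snap('wrist','w17')
plan((.479,.222),.205,-7)
```

```text
t 32.65 tcp [0.4801 0.2055 0.2155] psi 82.74 tilt z [-3.e-04 -1.e-03 -1.e+00] F [ 0.2 -0.6  0.5] op 0.0367
shift [ 0.163 -0.032  0.105] roll -0.0014
```

View pics/w17.png

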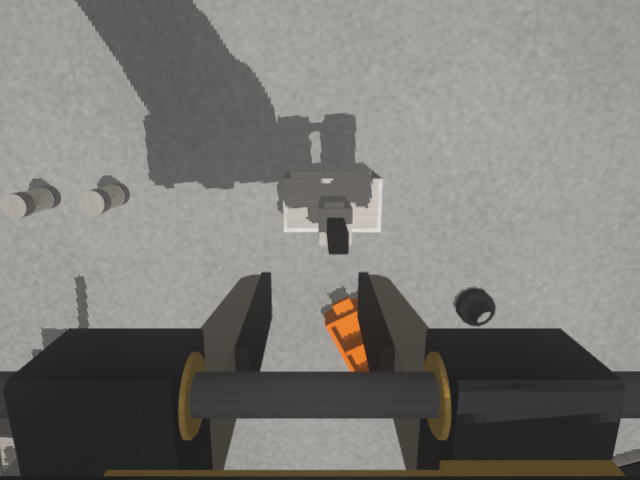

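Run:
```python
from wm import *
panmeas('w17',(278,388,165,256),.055,.095)
```

```text
top 4151 0.0547 [472.8 221.9] [80.1 43.8] 82.79
sleeve 729 [0.4636 0.2084 0.1062] [0.4924 0.2341 0.1137] [478.1 221.3] [23.  26.5] 83.3
grip 0.02 93 [0.4705 0.2149 0.1154] [0.4805 0.2274 0.1297]
grip 0.035 126 [0.4706 0.2149 0.1307] [0.4811 0.2274 0.1443]
grip 0.05 497 [0.471  0.2156 0.147 ] [0.4846 0.2268 0.1529]
```

drive_tool(xyz=[[0.15,-0.04,0.3],[0.15,-0.04,0.6],[0.15,-0.04,0.8],[0.15,-0.04,0.8]], roll=[-0.001,-0.001,-0.001,-0.001])

```text
time: 33.05
eef_pos: [0.4775, 0.2182, 0.1337]
orientation: [2.358, 2.075, -0.008]
ft_force: [-0.2, -0.5, 0.6]
opening: 0.0369
```

Run:
```python
from wm import *
plan((.478,.2213),.102,-7)
```

```text
t 33.05 tcp [0.4775 0.2182 0.1337] psi 82.69 tilt z [-0.0036 -0.0035 -1.    ] F [-0.2 -0.5  0.6] op 0.0369
shift [0.032 0.002 0.317] roll -0.0017
```

drive_tool(xyz=[[0.02,0,0.15],[0.02,0,0.25],[0.02,0,0.31],[0.02,0,0.31]], roll=[-0.001,-0.001,-0.001,-0.001])

```text
time: 33.45
eef_pos: [0.4783, 0.2224, 0.1048]
orientation: [2.353, 2.081, -0.001]
ft_force: [-0.1, 0.0, -0.4]
opening: 0.037
```

Run:
```python
from wm import *
im,d,s=snap('wrist','w18')
plan((.478,.2213),.102,-7)
panmeas('w18',(220,425,170,350),.055,.095)
```

```text
t 33.50 tcp [0.4785 0.2227 0.1052] psi 83.00 tilt z [ 2.e-04 -1.e-04 -1.e+00] F [ 0.8 -0.3 -0.3] op 0.0371
shift [-0.014 -0.003  0.032] roll 0.0000
top 8052 0.0548 [473.2 222. ] [80.2 44.4] 82.84
sleeve 1791 [0.4638 0.2086 0.106 ] [0.4925 0.2344 0.114 ] [478.  221.5] [23.1 26.6] 83.4
grip 0.02 1325 [0.4653 0.1947 0.1164] [0.4855 0.2518 0.1296]
grip 0.035 1973 [0.4647 0.1933 0.1306] [0.4854 0.2533 0.1446]
grip 0.05 3404 [0.4644 0.1937 0.1456] [0.4838 0.2544 0.1593]
```

View pics/w18.png

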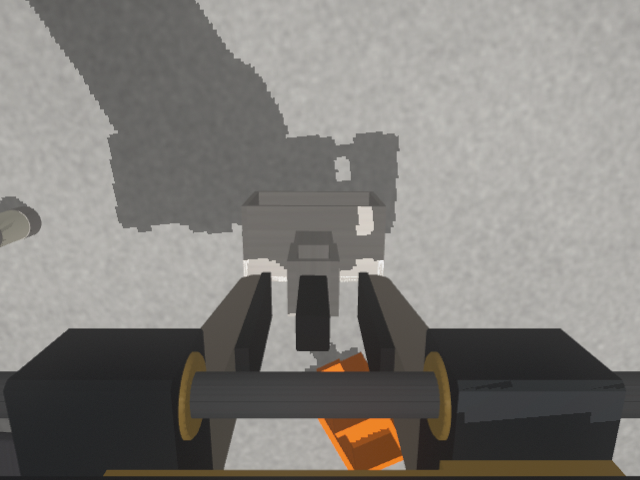

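drive_tool(xyz=[[-0.01,0,0.03],[-0.01,0,0.03],[-0.01,0,0.03],[-0.01,0,0.03],[-0.01,0,0.03],[-0.01,0,0.03]], roll=[0,0,0,0,0,0], fingers=1, grip_force=55)

```text
time: 34.1
eef_pos: [0.4781, 0.2221, 0.1021]
orientation: [2.352, 2.083, 0.0]
ft_force: [-0.8, -0.7, 1.8]
opening: 0.0114
```

drive_tool(xyz=[[0,0,-0.05],[0,0,-0.15],[0,0,-0.35],[0,0,-0.6],[0,0,-0.8],[0,0,-1],[0,0,-1]], roll=[0,0,0,0,0,0,0])

```text
time: 34.8
eef_pos: [0.4798, 0.2229, 0.2051]
orientation: [2.351, 2.082, 0.01]
ft_force: [1.1, 0.4, -1.4]
opening: 0.0119
```

Run:
```python
from wm import *
t=np.array([.5504,-.0064]);b=np.array([.9806,-.196])
plan(t-b*.035,.22,-11.3)
```

```text
t 34.80 tcp [0.4798 0.2229 0.2051] psi 83.04 tilt z [ 0.0052  0.0033 -1.    ] F [ 1.1  0.4 -1.4] op 0.0119
shift [-2.164  0.631 -0.155] roll 0.0241
```

drive_tool(xyz=[[-0.3,0.05,-0.1],[-0.6,0.1,-0.15],[-0.9,0.15,-0.15],[-1,0.2,-0.15]], roll=[0.01,0.024,0.024,0.024])

```text
time: 35.2
eef_pos: [0.4852, 0.1171, 0.2164]
orientation: [2.432, 1.988, -0.002]
ft_force: [0.1, -0.2, -1.8]
opening: 0.0116
```

Run:
```python
from wm import *
t=np.array([.5504,-.0064]);b=np.array([.9806,-.196])
plan(t-b*.035,.18,-11.3)
```

```text
t 35.20 tcp [0.4852 0.1171 0.2164] psi 78.51 tilt z [-0.001 -0.001 -1.   ] F [ 0.1 -0.2 -1.8] op 0.0116
shift [-1.081  0.535  0.365] roll -0.0011
```

drive_tool(xyz=[[-0.35,0.15,0],[-0.7,0.3,0],[-1,0.45,0],[-1,0.53,0.2],[-1,0.53,0.36],[-1,0.53,0.36],[-1,0.53,0.36]], roll=[-0.001,-0.001,-0.001,-0.001,-0.001,-0.001,-0.001])

```text
time: 35.9
eef_pos: [0.518, 0.0126, 0.1805]
orientation: [-2.424, -1.997, 0.002]
ft_force: [0.6, 0.3, -2.5]
opening: 0.0114
```

```bash
python3 -c "
from chk import *
chk('w19',.048)"
```

```text
t 35.95 tcp [0.5185 0.0126 0.1811] psi 78.96 tilt z [ 2.e-04  1.e-04 -1.e+00] F [-0.8 -1.2 -2.1] op 0.0115
shift [-0.123 -0.     0.001] roll 0.0015
along bar from root -180.4 mm
361 298 300 3 tool mid [-7.9 40.8  3.1] z 0.1772 toolxrange -8.3 -7.4
364 298 300 3 tool mid [-7.9 43.   3.9] z 0.1758 toolxrange -8.3 -7.5
367 298 300 3 tool mid [-8.  46.   6.2] z 0.1753 toolxrange -8.5 -7.6
370 298 300 3 tool mid [-8.1 48.3  7.1] z 0.1725 toolxrange -8.5 -7.6
418 282 300 19 tool mid [-12.6  77.7   9.3] z 0.1740 toolxrange -17.3 -7.9
421 282 300 19 tool mid [-12.5  78.5   7.9] z 0.1738 toolxrange -17.3 -7.8
424 282 300 19 tool mid [-12.6  81.1   8.9] z 0.1741 toolxrange -17.3 -7.9
427 283 300 18 tool mid [-12.3  82.2   8.1] z 0.1739 toolxrange -16.8 -7.9
430 283 300 18 tool mid [-12.4  84.5   8.6] z 0.1739 toolxrange -16.8 -8.0
433 283 300 18 tool mid [-12.4  86.1   8.3] z 0.1737 toolxrange -16.8 -7.9
436 283 301 19 tool mid [-12.2  88.5   9. ] z 0.1739 toolxrange -16.8 -7.5
439 279 313 28 tool mid [-10.9 102.8  23.8] z 0.1731 toolxrange -20.5 -1.2
442 278 313 29 tool mid [-11.1 103.4  22.1] z 0.1732 toolxrange -21.0 -1.2
445 278 313 28 tool mid [-11.  103.4  19.8] z 0.1726 toolxrange -20.8 -1.2
448 278 313 29 tool mid [-10.9 103.6  17.7] z 0.1732 toolxrange -20.6 -1.2
451 277 313 30 tool mid [-11.  102.8  14.6] z 0.1728 toolxrange -20.9 -1.2
454 277 313 30 tool mid [-10.9 102.7  12.3] z 0.1730 toolxrange -20.6 -1.2
457 277 313 30 tool mid [-10.8 103.3  10.7] z 0.1727 toolxrange -20.5 -1.2
460 276 313 31 tool mid [-11.  103.1   8.4] z 0.1723 toolxrange -20.9 -1.2
463 276 313 32 tool mid [-10.9 103.5   6.8] z 0.1737 toolxrange -20.7 -1.2
pan top edges [-40.18862702  39.2497935 ] mid -0.4265526900372656
sleeve front [-11.5794223   10.82775569] mid -0.37665509682828535
```

drive_tool(xyz=[[-0.06,0,0.01],[-0.12,0,0.015],[-0.12,0,0.015],[-0.12,0,0.015]], roll=[0.0015,0.0015,0.0015,0.0015])

```text
time: 36.35
eef_pos: [0.516, -0.0001, 0.1797]
orientation: [2.431, 1.99, 0.001]
ft_force: [0.4, -0.5, -1.6]
opening: 0.0113
```

```bash
python3 -c "
from chk import *
chk('w20',.048)" | grep -v '^43'
```

```text
t 36.40 tcp [5.160e-01 2.000e-04 1.797e-01] psi 78.62 tilt z [ 5.e-04  3.e-04 -1.e+00] F [-0.2  0.  -2.9] op 0.0116
shift [ 0.003  0.    -0.013] roll -0.0004
along bar from root -179.9 mm
355 307 326 19 tool mid [ 0.6 37.9  3.7] z 0.1788 toolxrange -4.0 5.2
358 307 327 21 tool mid [ 0.9 39.3  3.3] z 0.1793 toolxrange -4.0 5.7
361 307 326 20 tool mid [ 0.6 40.4  2.3] z 0.1803 toolxrange -4.0 5.2
364 307 326 20 tool mid [ 0.6 43.6  5. ] z 0.1799 toolxrange -4.0 5.3
367 307 326 20 tool mid [ 0.6 46.2  6.5] z 0.1788 toolxrange -4.1 5.3
370 307 326 20 tool mid [ 0.6 48.7  7.9] z 0.1768 toolxrange -4.1 5.4
418 308 326 19 tool mid [ 0.9 76.8  8.1] z 0.1740 toolxrange -3.7 5.6
421 308 326 19 tool mid [ 0.9 78.6  8.1] z 0.1740 toolxrange -3.7 5.6
424 308 326 19 tool mid [ 1.  81.5  9.5] z 0.1739 toolxrange -3.7 5.7
427 308 326 19 tool mid [ 1.  82.5  8.5] z 0.1735 toolxrange -3.7 5.6
442 297 337 34 tool mid [  1.  103.   21.7] z 0.1720 toolxrange -10.2 12.3
445 297 337 34 tool mid [  1.  102.3  18.6] z 0.1715 toolxrange -10.1 12.1
448 297 338 35 tool mid [  1.3 102.9  17. ] z 0.1715 toolxrange -10.1 12.6
451 297 338 35 tool mid [  1.3 102.4  14.2] z 0.1716 toolxrange -9.9 12.5
454 297 338 35 tool mid [  1.3 102.4  11.9] z 0.1714 toolxrange -9.8 12.4
457 296 338 36 tool mid [  1.  102.6  10. ] z 0.1718 toolxrange -10.3 12.2
460 296 339 36 tool mid [  1.2 102.9   8.3] z 0.1721 toolxrange -10.2 12.7
463 296 339 36 tool mid [  1.2 102.5   5.7] z 0.1738 toolxrange -10.1 12.5
pan top edges [-40.16444373  39.18636385] mid -0.4313235400509736
sleeve front [-11.6941529   10.86858924] mid -0.36826155809064254
```

View pics/w20.png

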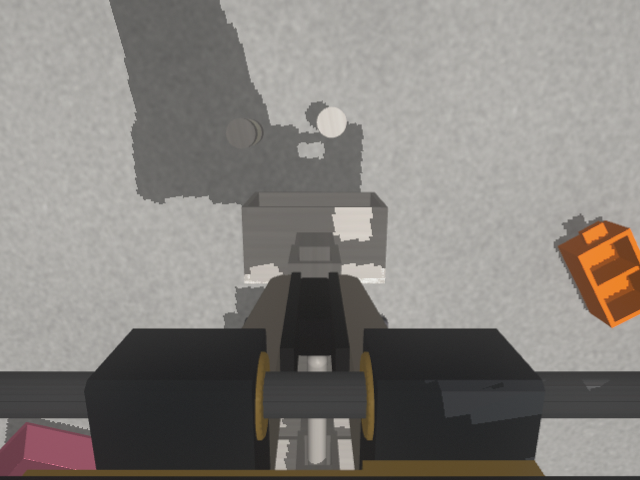

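drive_tool(xyz=[[0.006,0,0],[0.012,0,0],[0.012,0.05,0],[0.012,0.1,0],[0.012,0.15,0],[0.012,0.2,0],[0.012,0.25,0],[0.012,0.3,0],[0.012,0.3,0]], roll=[0,0,0,0,0,0,0,0,0])

```text
time: 37.3
eef_pos: [0.5462, -0.0048, 0.1793]
orientation: [2.43, 1.99, 0.0]
ft_force: [-0.3, -0.7, -1.1]
opening: 0.0115
```

drive_tool(xyz=[[0,0.06,0],[0,0.12,0],[0,0.18,0],[0,0.24,0],[0,0.3,0],[0,0.35,0],[0,0.35,0]], roll=[0,0,0,0,0,0,0])

```text
time: 38.0
eef_pos: [0.5805, -0.0117, 0.1793]
orientation: [2.43, 1.99, 0.0]
ft_force: [-0.2, -0.3, -1.3]
opening: 0.0117
```

```bash
python3 -c "
from chk import *
chk('w21',.048)" | grep -v '^4'
```

```text
t 38.05 tcp [ 0.58   -0.0116  0.1793] psi 78.62 tilt z [-2.e-04 -2.e-04 -1.e+00] F [ 0.  -0.1 -1.9] op 0.0117
shift [-0.008 -0.65  -0.017] roll -0.0004
along bar from root -114.3 mm
355 299 330 32 tool mid [-0.3 36.9  1.9] z 0.1768 toolxrange -7.8 7.1
358 299 330 32 tool mid [-0.4 38.2  1.4] z 0.1788 toolxrange -7.8 7.1
361 298 331 34 tool mid [-0.4 39.1  0.2] z 0.1787 toolxrange -8.2 7.5
364 298 331 34 tool mid [-0.4 41.   0.7] z 0.1786 toolxrange -8.3 7.5
367 298 330 33 tool mid [-0.6 42.8  1. ] z 0.1786 toolxrange -8.3 7.1
370 298 331 34 tool mid [-0.3 43.8 -0.1] z 0.1800 toolxrange -8.2 7.6
pan top edges [-40.16833977  39.22411247] mid -0.4327143893070353
sleeve front [-11.63849337  10.80150367] mid -0.38920546471960726
```

View pics/w21.png

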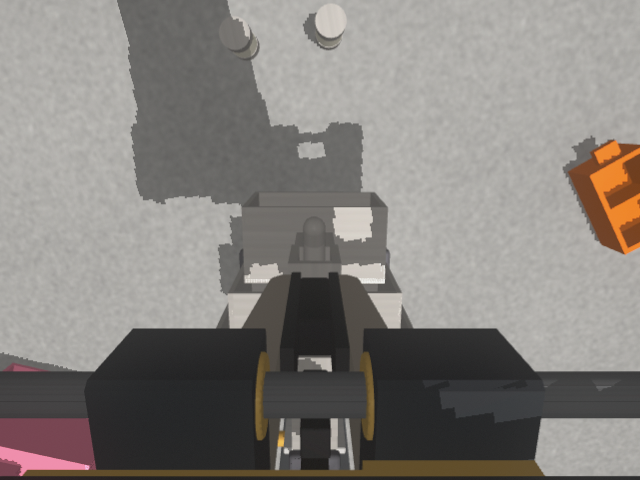

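drive_tool(xyz=[[0,0,0.02],[0,0,0.04],[0,0,0.06],[0,0,0.07],[0,0.03,0.07],[0,0.06,0.07],[0,0.09,0.07],[0,0.12,0.07],[0,0.15,0.07],[0,0.18,0.07],[0,0.18,0.07]], roll=[0,0,0,0,0,0,0,0,0,0,0])

```text
time: 39.15
eef_pos: [0.5979, -0.0151, 0.1724]
orientation: [2.43, 1.99, 0.0]
ft_force: [-0.5, 0.7, -1.7]
opening: 0.0114
```

drive_tool(xyz=[[0,0.01,0],[0,0.02,0],[0,0.03,0],[0,0.03,0]], roll=[0,0,0,0])

```text
time: 39.55
eef_pos: [0.6005, -0.0156, 0.1724]
orientation: [2.43, 1.991, 0.0]
ft_force: [0.1, -0.4, -2.1]
opening: 0.0115
```

drive_tool(xyz=[[0,0.01,0],[0,0.02,0],[0,0.02,0]], roll=[0,0,0])

```text
time: 39.85
eef_pos: [0.6025, -0.0161, 0.1724]
orientation: [2.43, 1.99, 0.0]
ft_force: [0.1, 0.1, -1.2]
opening: 0.0116
```

drive_tool(xyz=[[0,0.01,0],[0,0.02,0],[0,0.02,0]], roll=[0,0,0])

```text
time: 40.15
eef_pos: [0.604, -0.0163, 0.1723]
orientation: [-2.43, -1.99, 0.001]
ft_force: [-2.0, -0.6, -2.0]
opening: 0.0118
```

drive_tool(xyz=[[0,0.01,0],[0,0.015,0],[0,0.015,0]], roll=[0,0,0])

```text
time: 40.45
eef_pos: [0.6041, -0.0163, 0.1723]
orientation: [-2.428, -1.989, 0.004]
ft_force: [-5.4, 0.5, 2.6]
opening: 0.0116
```

drive_tool(xyz=[[0,0.005,0],[0,0.005,0.005],[0,0,0.01],[0,-0.005,0.015],[0,-0.01,0.018],[0,-0.01,0.018]], roll=[0,0,0,0,0,0])

```text
time: 41.05
eef_pos: [0.6041, -0.0163, 0.171]
orientation: [-2.429, -1.99, 0.001]
ft_force: [-5.9, 0.3, 4.1]
opening: 0.0117
```

drive_tool(xyz=[[0,-0.005,0],[0,-0.01,0],[0,-0.01,0]], roll=[0,0,0])

```text
time: 41.35
eef_pos: [0.6041, -0.0162, 0.171]
orientation: [2.43, 1.991, 0.001]
ft_force: [-3.6, 0.7, 4.6]
opening: 0.0117
```

drive_tool(xyz=[[0,-0.005,-0.004],[0,-0.005,-0.004],[0,-0.005,-0.004],[0,-0.005,-0.004],[0,-0.005,-0.004]], roll=[0,0,0,0,0], fingers=0.6)

```text
time: 41.85
eef_pos: [0.6035, -0.0162, 0.1709]
orientation: [2.43, 1.99, 0.0]
ft_force: [-0.3, 0.1, 0.3]
opening: 0.0367
```

drive_tool(xyz=[[0,0,-0.1],[0,0,-0.3],[0,0,-0.6],[0,0,-1],[0,0,-1],[0,0,-1]], roll=[0,0,0,0,0,0])

```text
time: 42.45
eef_pos: [0.604, -0.0162, 0.2726]
orientation: [2.429, 1.99, 0.004]
ft_force: [-0.1, 0.5, 0.1]
opening: 0.0366
```

Run:
```python
from hang import *
im,d,s=snap('wrist','w22')
hang('w22')
snap('top','t22');snap('side','s22')
print(s['time'],s['ft_force'])
```

```text
grip tops [(-98, 171), (-96, 72), (-94, 70), (-92, 59), (-90, 69), (-88, 63), (-86, 65), (-84, 13), (-72, 203), (-70, 64), (-68, 58), (-66, 59), (-64, 63), (-62, 58), (-60, 62), (-58, 13), (-46, 238), (-44, 62), (-42, 57), (-40, 61), (-38, 50), (-36, 61), (-34, 56), (-32, 6)] c mid 0.3131496129220177 z 0.22030810660209119
sleeve top [(-104, 39), (-102, 34), (-100, 34), (-98, 35), (-96, 38), (-94, 32), (-92, 36), (-90, 35), (-88, 34), (-86, 32), (-84, 31), (-82, 33), (-80, 30), (-78, 31), (-76, 32), (-74, 29), (-72, 33), (-70, 29), (-68, 35), (-66, 37), (-64, 28), (-62, 33), (-60, 30), (-58, 28), (-56, 32), (-54, 25), (-52, 28), (-50, 32), (-48, 30), (-46, 28), (-44, 30), (-42, 29), (-40, 33), (-38, 30), (-36, 33), (-34, 30), (-32, 31), (-30, 28), (-28, 24), (-26, 40), (-24, 43), (-22, 25)] 0.17872872297365555
42.45 [-0.07240039  0.53395559  0.06325815]
```

View pics/w22.png

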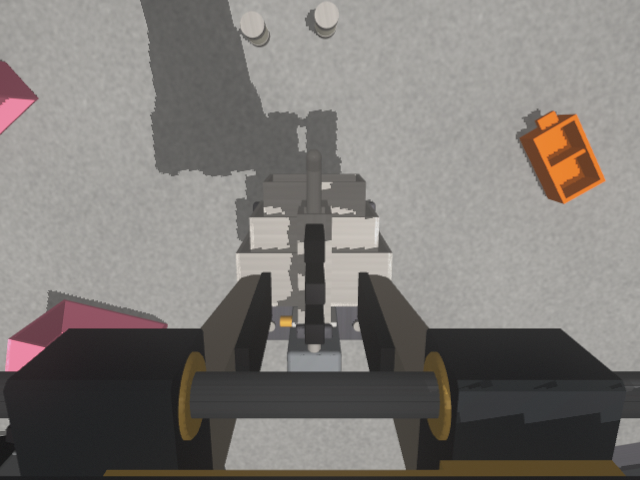

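View pics/s22.png

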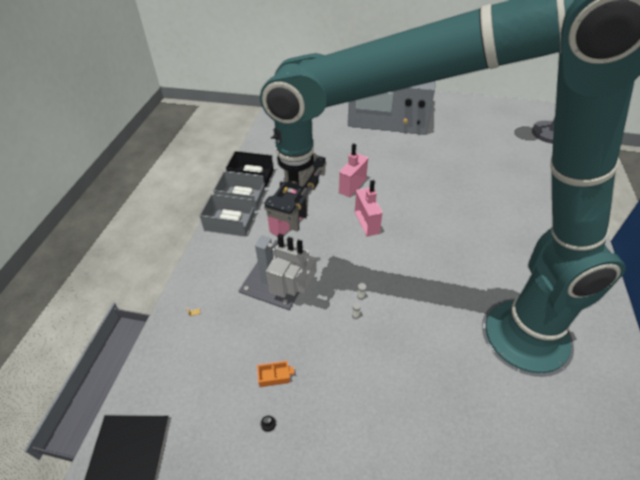

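The three grips stand 26 mm apart along the bar (−39, −65 and −91 mm). The fuses (361,292 and 356,311), carrier (275,374) and boot (268,424) are where they were in the first side picture. The gripper is clear of everything.

Run:
```python
from h import *
s=status.observe();print(s['time'],np.abs(s['joint_vel']).max(),s['opening'])
print(order.hand_in())
```

```text
42.6 0.00867039872984943 0.0370463353947822
the job is handed in; nothing more can be done
None
```

All three steel pans hang nested on the hook: large, medium, small from the upright outwards, open sides to the tip. I handed the job in at 42.6 s of the 72 s allowed; no verdict came back.

**Large pan:** The plate began to yield at about 5–6 N. It moved about 6 mm and then stopped dead; I confirmed the hard end at about 11 N. The only check of the plate's travel is this push.

**Medium and small pans:** Each butted against the sleeve behind it within about 0.2 mm of where I expected. I read about 8 N on the medium pan and 6 N on the small one, both under the 25 N limit. Force is only read at the end of each move.

**Last checks, after letting go:**
- The sleeve centres lie at about −39, −65 and −91 mm from the root, so 26 mm apart. The sleeve tops are at 179 mm, as expected for hanging on the bar.
- The gripper was about 100 mm above the pans with no force on it. The bystanders look unmoved in the side picture, judged by eye.

**What disagreed:**
- **Fingertips:** The wrist camera shows them about 12 mm behind the TCP, not 25 mm ahead as stated. My first grasp of the large pan therefore closed just above its grip, without moving the pan. I then worked with the measured value.
- **Cameras:** The top camera placed the large pan about 5 mm off in y from the wrist camera, so I aligned by the wrist pictures.

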